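Lock a manifold bracket onto the bench strut with a hammer-head clamp knob

ROBOT

A 7-joint arm with a two-finger parallel gripper is mounted at the origin on the work surface. World frame = base frame: x ahead of the robot, y to its left, z up, the work surface at z = 0. Lengths are in mm, angles in rad, forces in N, time in s.
With the tool pointing down it reaches from about 425 to 1025 mm from the base axis. Payload 3.6 kg.
Tool frame: the origin (TCP) lies at the very end of the fingers, on their centre line; the grasp point (between the pads) lies 19 mm behind it; z points along the fingers, y is the direction in which the jaws open and shut (so a half turn about z gives the same grasp; the last joint's range is limited). The gripper opens to 85 mm and grips with 20 to 120 N. Pads are 22 mm wide; open, the fingers measure 114 mm over their backs; the gripper's body (76 mm by 85 mm) begins 54 mm behind the grasp point. The pads swing forward as they close: fully open they stand 13 mm farther back than shut.
Start: joints at [-1.226, 0.591, 0.048, 1.609, -0.033, 0.943, -0.034], TCP at [308.015, 656.32, 206.002] pointing down, gripper open.
Joint ranges: [-2.69, 2.69], [-0.47, 2.24], [-1.27, 1.36], [0.19, 2.51], [-1.53, 4.68], [0.08, 2.07], [-3.09, 3.09]. Speed limits (rad/s): [2.57, 2.57, 3.14, 3.14, 3.14, 3.14, 3.14].

INTERFACE

Orientations are given as a 3x3 rotation matrix whose columns are the frame's x, y, z axes.
In Python, from station import ctrl gives the robot as it stands. The module is installed in compiled form; this text tells all that it offers.
- The arm moves only by the tool servo_tool, never from a script. Its argument "steps" is a list of rows, each a list of 7 numbers: the opening, from 0 (shut) to 1 (fully open), then the shift along the tool's x, y, z in m, then the turn, a rotation vector about the tool's x, y, z in degrees. In form: [[jaw, x, y, z, rx, ry, rz], ...]. A call has 1 to 5 rows; each row shifts and turns the commanded pose from where the row before left it, along the tool's axes as they then stand; what a row does not reach is not made up. A row lasts 1/12 s, in which the tool goes at most 41.7 mm and 7.16 degrees, less where a joint would pass 70% of its speed; a pose out of reach is approached as far as the arm can. A call with a gripper value outside its range is refused whole. The fingers move at their own pace and stop on an object; the grip force is fixed at half the most. Time passes only in rows, so rows that do not move let the fingers close. It gives the time, the measured TCP pose, the force and the opening at its end, in the units of the state.
- ctrl.sense(): the state, without advancing time (a new reading comes with each control period).
- ctrl.camera(name): name is "side" or "top"; returns a dict with "img" (400x640x3 uint8, red, green, blue), "fx", "fy", "cx", "cy" (pixels), "k1" (the pictures are not rectified: a ray, as slopes to the right and down, at radius r is drawn at 1 + k1 r^2 times it, then the intrinsics apply), "origin" and "attitude" of the camera in the world. Camera axes: x right, y up, looking along -z (the intrinsics and any distortion apply to the point x, -y, -z); pixel columns grow to the right and rows downward; lengths in mm; the calibration is good to about 2 mm. A picture is of the moment at which its call begins. There is no depth.
- ctrl.close_job(): hands the job in, once; it reports no verdict.
The state is a dict: "time": time; "joint_pos": joint angles; "joint_vel": joint speeds; "joint_efforts": joint torques, N m; "ee_pos": TCP position; "orientation": TCP orientation; "force": force on the tool from outside, world axes, zero at the start; "torque": the same for the moment, N m; "width": finger opening in mm.
Only numpy, scipy, OpenCV 4.12 (cv2) and the standard library are available. Lean on these libraries where they do the work, as an engineer would, in place of code of your own. Each camera call takes 0.05 s, during which the arm holds its last target.

TASK

Fasten the loose blue bracket to the slotted strut: take the red hammer-head clamp knob from the tray, put its head down through the bracket's empty oblong hole and the strut's slot until its washer rests on the bracket's foot, then turn it a quarter turn (either way) so that the head catches under the strut's lips, like the knob already locked on the other bracket. Leave the knob upright and released, keep the bracket where it stands, and do not disturb the other things on the bench.

Things in the scene. Friction and masses are not known exactly. Their poses are not given: they have to be found in the camera images.
- knob_grip (a point): Loose clamp knob (0.09 kg, 62 mm tall) standing upright on its steel head in the tray. Point on its axis, 50 mm above its underside, in the red wing grip: 44 mm long (x), 13 mm thick (y), 28 mm high, top 12 mm above this point. z up, x along wing grip and hammer head alike (half a turn is the same). Steel washer under the grip, 34 mm across, top 23.5 mm and underside 26.5 mm below this point.
- knob_head (a point): Middle of the clamp knob's steel hammer head, on its axis, 45.5 mm below knob_grip, same axes. Head 33 mm (x) by 17.5 mm (y), 9 mm high, its lower edge and its four corners bevelled, so that it turns freely either way inside the strut; there is no stop. Above it a shank 10 mm thick, 14.5 mm long, up to the washer.
- open_hole (a point): Centre of the loose blue bracket's empty hole, at the top of its foot. z up, x along hole and slot. Hole 39 (x) by 21.5 mm, over the 22 mm slot. Foot 41 mm wide, 5 mm thick; 63 mm away in -x an upright rises from it, with a white cradle behind, to 69 mm above this point. The bracket (0.32 kg) only rests on the strut, lugs in the slot. Knob seated: knob_grip is 26.5 mm above this point.
- strut_top (a point): Middle of the slotted steel strut's top, z up, x along the slot (same direction as open_hole's). Strut 360 x 41 x 41 mm, fixed to the bench; slot 22 mm wide, lips 7.5 mm deep, 36 mm between inner walls, 38.5 mm deep inside. Knob seated: its head is 2 mm clear below the lips. There it turns freely between the walls.
- done_bracket: The other blue bracket, fastened with its own red knob turned across the slot: same shape and same way round as the loose one, 15 to 20 cm from it along the strut, on either side. Origin on the strut's top; its hole and knob lie 18 mm from there in +x (along the slot). Fixed; leave it alone.
- tray: Fixed aluminium hardware tray on the bench, 150 x 170 mm (x, y), 16 mm high, floor and walls 3 mm thick; origin under its centre. Holds the clamp knob and three other small things.
- nut_a: Plain steel channel nut, 33 x 17.5 x 8 mm, lying in the tray; not needed.
- nut_b: Another plain steel channel nut like it, lying in the tray; not needed.
- star_screw: Black five-lobed screw knob, 34 mm across, lying head down in the tray with its 8 mm steel stud up, 36 mm high; not needed.
- spanner: Steel spanner, 160 mm long, lying on the bench between the robot and the strut; not needed.
- manifold: Steel sampling tube 300 mm long, 16 mm across, with six short nozzles, lying on the bench beyond the strut; not needed.
- bottle: Amber glass jar, 60 mm across, 125 mm high, origin under its centre; not needed.
- beaker: Glass beaker, 72 mm across, 95 mm high, origin under its centre; not needed.

How it is judged:
By the outcome, as a careful person would: the job done as asked, in the order asked, and still so for the second after the job is handed in, with the robot touching nothing.
It also fails if it takes over 43 s, if anything falls off the work surface, if the arm or the gripper's body presses on something with over 40 N, if the wrist force passes 120 N, or if a joint passes its speed limit or range.

## Working session

There is one attempt and no reset: what is moved stays moved. The work goes in short steps, Python scripts to look and compute and a tool call to move; the robot and the scene stay as the last step left them, time stands still between calls to the robot, and variables do not carry over. Pictures are saved under pics/ and viewed, and the job is handed in when it is done.

Besides the shell and the picture viewer there is one more tool, called after ">>>" as name(argument=value, ...), one argument or row to a line, values as JSON. servo_tool: Moves the arm, as the interface text tells. Its arguments: {"type":"object","properties":{"steps":{"type":"array","items":{"type":"array","items":{"type":"number"}}}},"required":["steps"]}

```bash
mkdir -p pics; cat > h.py <<'E'
import numpy as np, cv2, pickle
def snap(ctrl,n,tag):
    c=ctrl.camera(n); cv2.imwrite(f'pics/{tag}_{n}.png',c['img'][:,:,::-1]); pickle.dump(c,open(f'pics/{tag}_{n}.pkl','wb')); return c
def load(n,tag): return pickle.load(open(f'pics/{tag}_{n}.pkl','rb'))
def KD(c): return np.array([[c['fx'],0,c['cx']],[0,c['fy'],c['cy']],[0,0,1.]]),np.array([c['k1'],0,0,0,0.])
def ray(c,u,v):
    K,D=KD(c); p=cv2.undistortPoints(np.array([[[u,v]]],float),K,D)[0,0]
    d=np.array(c['attitude'])@np.array([p[0],-p[1],-1]); return np.array(c['origin'],float),d
def at_z(c,u,v,z):
    o,d=ray(c,u,v); return o+d*(z-o[2])/d[2]
def tri(c1,p1,c2,p2):
    o1,d1=ray(c1,*p1);o2,d2=ray(c2,*p2)
    s=np.linalg.lstsq(np.c_[d1,-d2],o2-o1,rcond=None)[0]
    a=o1+d1*s[0];b=o2+d2*s[1]; return (a+b)/2,np.linalg.norm(a-b)
def proj(c,P):
    K,D=KD(c); R=np.array(c['attitude']); q=(np.atleast_2d(P)-np.array(c['origin']))@R; q=q*[1,-1,-1]
    return cv2.projectPoints(q.reshape(-1,1,3),np.zeros(3),np.zeros(3),K,D)[0][:,0]
def crop(n,tag,u0,v0,u1,v1,k,out):
    im=cv2.imread(f'pics/{tag}_{n}.png')[v0:v1,u0:u1]; im=cv2.resize(im,None,fx=k,fy=k,interpolation=cv2.INTER_CUBIC); cv2.imwrite(f'pics/{out}.png',im)
E
python3 - <<'E'
from station import ctrl
from h import *
for n in('side','top'):
    c=snap(ctrl,n,'a'); print({k:v for k,v in c.items() if k!='img'})
s=ctrl.sense(); print(s)
E
```

```text
{'fx': 465.0724610525592, 'fy': 465.0724610525592, 'cx': 322.0042567414818, 'cy': 198.9256287756452, 'k1': -0.02409922491605511, 'origin': array([508.1908591 , 855.91409647, 649.19407426]), 'attitude': array([[-0.99316394,  0.0739197 , -0.09033978],
       [-0.11667826, -0.60610637,  0.78677903],
       [ 0.00340295,  0.79194125,  0.61058781]])}
{'fx': 398.37850758366307, 'fy': 398.37850758366307, 'cx': 320.06282286729464, 'cy': 194.98148272219632, 'k1': -0.04126558566596379, 'origin': array([ 477.61117477,  134.02588508, 1010.46567662]), 'attitude': array([[-0.00535241,  0.99224856, -0.12415371],
       [-0.99996726, -0.00455743,  0.0066863 ],
       [ 0.00606865,  0.12418543,  0.99224047]])}
{'time': 0.1, 'joint_pos': array([-1.22551956,  0.59204196,  0.04833989,  1.60968244, -0.03329118,
        0.94268278, -0.0337101 ]), 'joint_vel': array([ 0.00067125, -0.00202742,  0.00081177, -0.00265497, -0.00053401,
       -0.00148817,  0.00035619]), 'joint_efforts': array([ 4.70558953e-03, -5.50000191e+01,  1.55315381e+00, -1.98825055e+01,
        9.68377775e-03,  3.79554011e-03,  9.33633117e-06]), 'ee_pos': array([307.68672803, 655.6051895 , 204.95003501]), 'orientation': array([[-9.05291663e-01,  4.24789926e-01, -7.24072750e-04],
       [ 4.24790519e-01,  9.05289733e-01, -1.87440220e-03],
       [-1.40731546e-04, -2.00445993e-03, -9.99997981e-01]]), 'force': array([ 0.52693294,  0.49392101, -0.33353742]), 'torque': array([-0.02325013, -0.01475358,  0.03438799]), 'width': 85.40082136540853}
```

View pics/a_side.png

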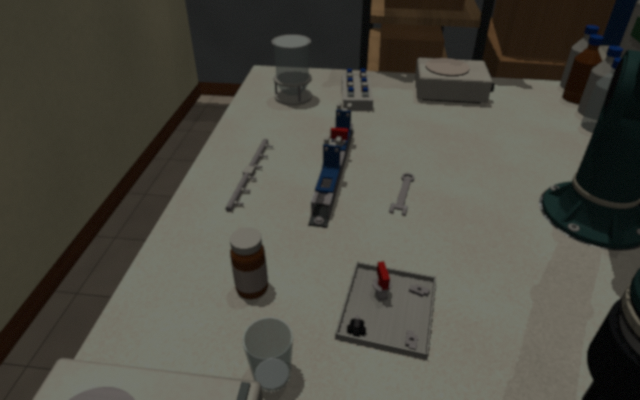

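View pics/a_top.png

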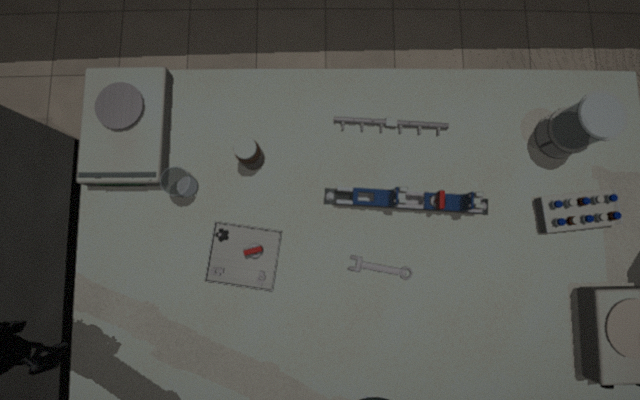

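The side view shows the knob in the tray near (383,275) and the loose bracket near (328,178). The top view has the knob near (254,251), the loose bracket near (372,197) and the done one near (446,201). I'll enlarge both.

```bash
python3 - <<'E'
from h import *
crop('top','a',315,175,495,225,4.4,'c1')
crop('top','a',200,215,290,295,8,'c2')
crop('side','a',290,95,370,230,4.4,'c3')
crop('side','a',330,250,450,360,6,'c4')
E
```

```text
(no output)
```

View pics/c1.png

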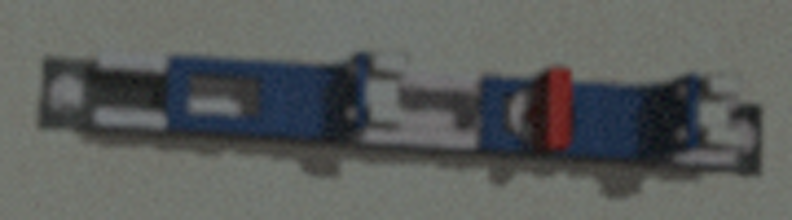

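View pics/c2.png

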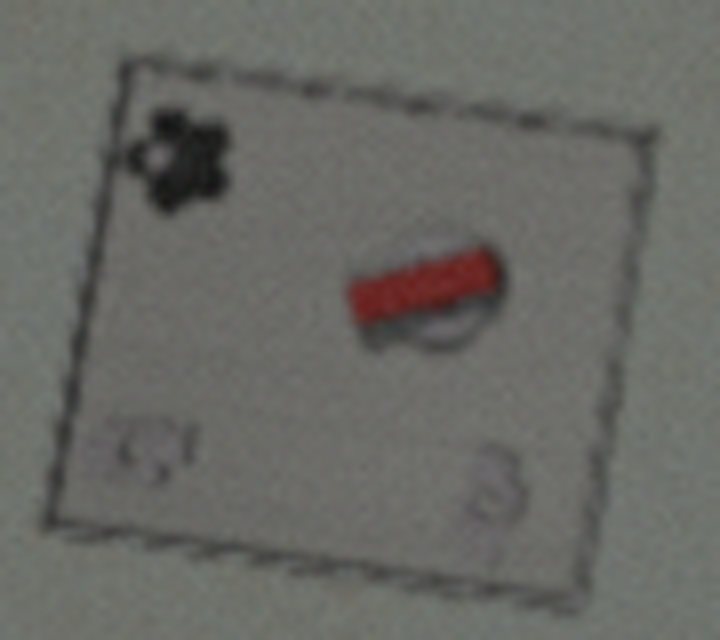

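View pics/c3.png

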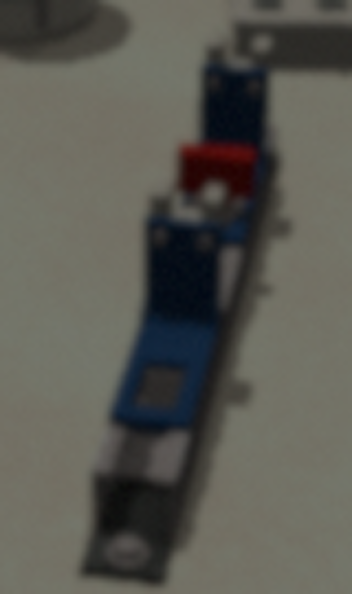

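View pics/c4.png

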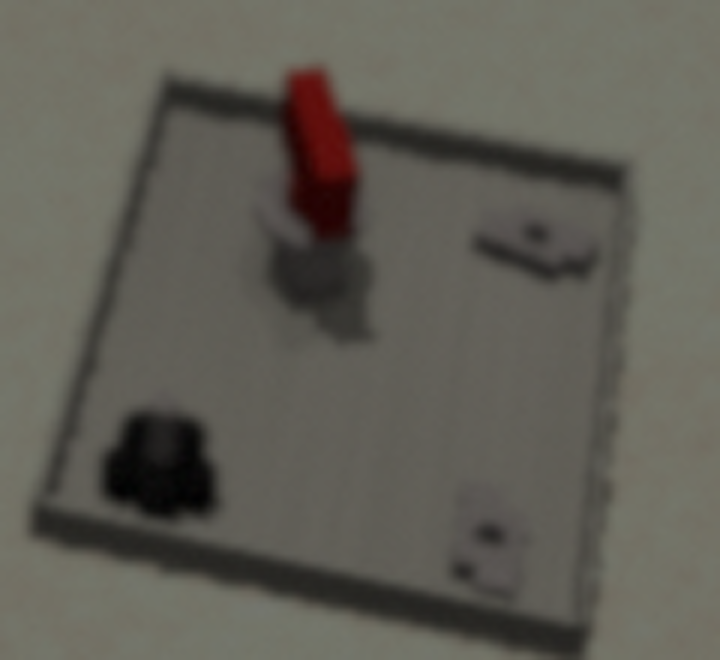

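```bash
cat > fit.py <<'E'
from h import *
from scipy.optimize import minimize
S=load('side','a');T=load('top','a')
f=lambda u,v,u0,v0,k:((u+.5)/k-.5+u0,(v+.5)/k-.5+v0)
ht=f(224,96,315,175,4.4);hs=f(162,385,290,95,4.4)
print('hole tri',tri(T,ht,S,hs),at_z(T,*ht,46),at_z(S,*hs,46))
kt=f(425,286,200,215,8)
print('knob top z65',at_z(T,*kt,65))
for a,b in (((95,58),(95,125)),((748,103),(748,172))):
    print('strut ends',at_z(T,*f(*a,315,175,4.4),41)[:2],at_z(T,*f(*b,315,175,4.4),41)[:2])
# knob fit on red
def red(c):
    im=cv2.GaussianBlur(c['img'],(0,0),.6).astype(float); r=im[...,0]-np.maximum(im[...,1],im[...,2]); return np.clip(r,0,None)
def boxmask(c,p,k=4):
    x,y,z,a=p; R=np.array([[np.cos(a),-np.sin(a)],[np.sin(a),np.cos(a)]])
    P=[[*(R@[i*22,j*6.5]+[x,y]),z+h] for i in(-1,1) for j in(-1,1) for h in(-16,12)]
    q=proj(c,P); return q
def cost(p,views,z):
    e=0
    for c,r,(u0,v0,u1,v1) in views:
        q=boxmask(c,[p[0],p[1],z,p[2]]); k=8
        m=np.zeros(((v1-v0)*k,(u1-u0)*k),np.float32)
        h=cv2.convexHull(((q-[u0-.5,v0-.5])*k-.5).astype(np.float32))
        cv2.fillConvexPoly(m,np.round(h*16).astype(np.int32),1,shift=4)
        m=cv2.GaussianBlur(m,(0,0),k*1.0); m=cv2.resize(m,(u1-u0,v1-v0),interpolation=cv2.INTER_AREA)
        rr=r[v0:v1,u0:u1]; mm=m-m.mean(); r2=rr-rr.mean()
        e+=1-(mm*r2).sum()/np.sqrt((mm**2).sum()*(r2**2).sum())
    return e
def knobfit(views,p0,z):
    b=None
    for d in(-.1,0,.1):
        r=minimize(cost,[p0[0],p0[1],p0[2]+d],args=(views,z),method='Nelder-Mead',options=dict(initial_simplex=[[p0[0]+a,p0[1]+bb,p0[2]+d+cc] for a,bb,cc in((0,0,0),(4,0,0),(0,4,0),(0,0,.1))],xatol=.02,fatol=1e-6))
        if b is None or r.fun<b.fun:b=r
    return b.x,b.fun
if __name__=='__main__':
    k=at_z(T,*kt,65); 
    # yaw guess from top crop: direction (350,303)->(495,266)
    a=at_z(T,*f(356,305,200,215,8),65);b=at_z(T,*f(495,266,200,215,8),65); yaw=np.arctan2(*(b-a)[1::-1]); print(a,b,yaw)
    vt=(T,red(T),(235,235,275,268)); vs=(S,red(S),(365,252,402,300))
    for v in([vt],[vs],[vt,vs]): print(knobfit(v,[k[0],k[1],yaw],53))
E
python3 fit.py
```

```text
hole tri (array([594.50755488,  16.53932241,  45.98491793]), np.float64(0.5859145775460124)) [594.21068825  16.54016824  46.        ] [594.80121614  16.51745463  46.        ]
knob top z65 [465.42297359 286.90429539  65.        ]
strut ends [616.54035947  87.70620883] [578.90206035  88.09700521]
strut ends [ 589.46226426 -279.58855817] [ 550.59707765 -277.40424584]
[459.948598   307.14530615  65.        ] [471.18841    266.35856207  65.        ] -1.3018955074879313
(array([465.20328389, 289.4926556 ,  -1.33058164]), np.float64(0.025689746167515626))
(array([466.42810094, 286.08753232,  -1.40462582]), np.float64(0.08780198709905751))
(array([465.69980768, 288.07838861,  -1.36508392]), np.float64(0.1304974141186882))
```

Two-view triangulation puts the hole at z=45.98, against 46 expected, with the rays 0.6 mm apart. The knob is near (465.5, 287) with its wing at about -76°. Next I'll plan the approach.

```bash
cat > plan.py <<'E'
import sys,numpy as np
from scipy.spatial.transform import Rotation as Ro
from station import ctrl
def plan(tx,ty,tz,yaw,n):
    s=ctrl.sense();p=np.array(s['ee_pos']);R=np.array(s['orientation'])
    y=np.radians(yaw);Rt=np.array([[np.cos(y),np.sin(y),0],[np.sin(y),-np.cos(y),0],[0,0,-1]])
    print('now',p.round(1),'yaw',np.degrees(np.arctan2(R[1,0],R[0,0])).round(2),'q7',s['joint_pos'][6].round(2),'w',s['width'].round(1),'F',s['force'].round(1),'t',round(s['time'],2))
    rv=(Ro.from_matrix(R).inv()*Ro.from_matrix(Rt)).as_rotvec(degrees=True)
    d=(np.array([tx,ty,tz])-p)/n
    for i in range(n):
        Ri=R@Ro.from_rotvec(rv*i/n,degrees=True).as_matrix()
        print((Ri.T@d/1000).round(4).tolist(),(rv/n).round(2).tolist())
if __name__=='__main__':
    a=list(map(float,sys.argv[1:])); plan(*a[:4],int(a[4]))
E
python3 plan.py 465.5 287.5 130 103.8 10
```

```text
Traceback (most recent call last):
  File "plan.py", line 14, in <module>
    a=list(map(float,sys.argv[1:])); plan(*a[:4],int(a[4]))
                                     ~~~~^^^^^^^^^^^^^^^^^^
  File "plan.py", line 7, in plan
    print('now',p.round(1),'yaw',np.degrees(np.arctan2(R[1,0],R[0,0])).round(2),'q7',s['joint_pos'][6].round(2),'w',s['width'].round(1),'F',s['force'].round(1),'t',round(s['time'],2))
                                                                                                                    ^^^^^^^^^^^^^^^^
AttributeError: 'float' object has no attribute 'round'
```

```bash
sed -i "s/s\['width'\].round(1)/round(s['width'],1)/" plan.py; python3 plan.py 465.5 287.5 130 103.8 15
```

```text
now [307.7 655.6 205. ] yaw 154.86 q7 -0.03 w 85.4 F [ 0.5  0.5 -0.3] t 0.1
[-0.0199, -0.0177, 0.005] [-0.01, 0.0, 3.4]
[-0.021, -0.0165, 0.005] [-0.01, 0.0, 3.4]
[-0.0219, -0.0152, 0.005] [-0.01, 0.0, 3.4]
[-0.0228, -0.0139, 0.005] [-0.01, 0.0, 3.4]
[-0.0236, -0.0125, 0.005] [-0.01, 0.0, 3.4]
[-0.0243, -0.0111, 0.005] [-0.01, 0.0, 3.4]
[-0.0249, -0.0097, 0.005] [-0.01, 0.0, 3.4]
[-0.0254, -0.0082, 0.005] [-0.01, 0.0, 3.4]
[-0.0259, -0.0066, 0.005] [-0.01, 0.0, 3.4]
[-0.0262, -0.0051, 0.005] [-0.01, 0.0, 3.4]
[-0.0265, -0.0035, 0.005] [-0.01, 0.0, 3.4]
[-0.0266, -0.002, 0.005] [-0.01, 0.0, 3.4]
[-0.0267, -0.0004, 0.005] [-0.01, 0.0, 3.4]
[-0.0267, 0.0012, 0.005] [-0.01, 0.0, 3.4]
[-0.0266, 0.0028, 0.005] [-0.01, 0.0, 3.4]
```

>>> servo_tool(
  steps=[
    [0.6, -0.02, -0.0175, 0.004, 0, 0, 3.4],
    [0.6, -0.021, -0.0165, 0.004, 0, 0, 3.4],
    [0.6, -0.022, -0.015, 0.004, 0, 0, 3.4],
    [0.6, -0.023, -0.014, 0.004, 0, 0, 3.4],
    [0.6, -0.0235, -0.0125, 0.004, 0, 0, 3.4],
  ],
)

```text
time: 0.52
ee_pos: [361.3, 532.3, 185.3]
orientation: [[-0.74, 0.673, -0.0], [0.673, 0.74, -0.001], [-0.0, -0.001, -1.0]]
force: [-0.1, -0.1, 0.5]
width: 50.9
```

>>> servo_tool(
  steps=[
    [0.6, -0.0245, -0.011, 0.005, 0, 0, 3.4],
    [0.6, -0.025, -0.0095, 0.005, 0, 0, 3.4],
    [0.6, -0.0255, -0.008, 0.005, 0, 0, 3.4],
    [0.6, -0.026, -0.0065, 0.005, 0, 0, 3.4],
    [0.6, -0.026, -0.005, 0.005, 0, 0, 3.4],
  ],
)

```text
time: 0.93
ee_pos: [414.8, 410.0, 160.5]
orientation: [[-0.511, 0.86, -0.0], [0.86, 0.511, -0.001], [-0.0, -0.001, -1.0]]
force: [0.8, 0.4, 0.0]
width: 51.3
```

>>> servo_tool(
  steps=[
    [0.6, -0.0265, -0.0035, 0.005, 0, 0, 3.4],
    [0.6, -0.0265, -0.002, 0.005, 0, 0, 3.4],
    [0.6, -0.0265, -0.0005, 0.005, 0, 0, 3.4],
    [0.6, -0.0265, 0.001, 0.005, 0, 0, 3.4],
    [0.6, -0.0265, 0.003, 0.005, 0, 0, 3.4],
  ],
)

```text
time: 1.35
ee_pos: [467.0, 287.9, 135.6]
orientation: [[-0.237, 0.971, -0.001], [0.971, 0.237, -0.0], [-0.0, -0.001, -1.0]]
force: [0.4, -0.1, 0.7]
width: 50.9
```

>>> servo_tool(
  steps=[
    [0.6, 0, 0, 0, 0, 0, 0],
    [0.6, 0, 0, 0, 0, 0, 0],
  ],
)

```text
time: 1.52
ee_pos: [467.4, 287.0, 135.6]
orientation: [[-0.236, 0.972, -0.001], [0.972, 0.236, -0.002], [-0.001, -0.001, -1.0]]
force: [0.5, -0.4, -0.6]
width: 50.9
```

```bash
python3 plan.py 465.5 287.5 90 103.8 1; python3 - <<'E'
from station import ctrl
from h import *
for n in('side','top'): snap(ctrl,n,'b')
crop('side','b',330,150,490,300,5,'d1'); crop('top','b',200,210,320,300,6,'d2')
E
```

```text
now [467.4 287.  135.6] yaw 103.65 q7 -0.17 w 50.9 F [ 0.5 -0.4 -0.6] t 1.52
[0.001, -0.0016, 0.0456] [-0.06, 0.08, -0.15]
```

View pics/d1.png

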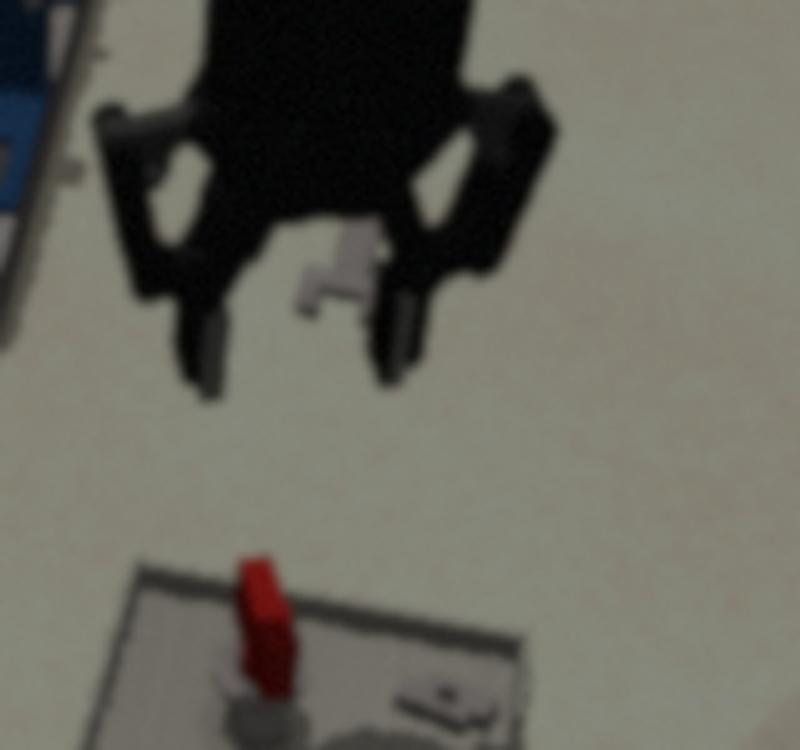

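View pics/d2.png

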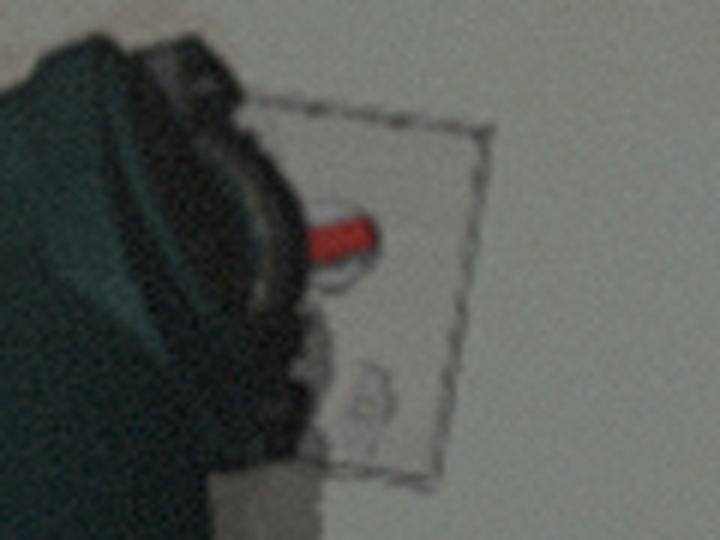

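The side view shows the fingers straddling the knob from above, with tips near crop (208,398) and (390,385). I'll check that against the TCP projection.

```bash
python3 - <<'E'
from h import *
S=load('side','b')
for z in(135.6,140,145):
    q=proj(S,[467.4,287,z])[0]; print(z,(q+.5-[330,150])*5-.5)
E
```

```text
135.6 [284.57627944 445.81379634]
140 [285.77491746 435.79765604]
145 [287.14708296 424.3282406 ]
```

>>> servo_tool(
  steps=[
    [0.6, 0, -0.001, 0.02, 0, 0, 0],
    [0.6, 0, 0, 0.02, 0, 0, 0],
    [0.6, 0, 0, 0.015, 0, 0, 0],
    [0.6, 0, 0, 0, 0, 0, 0],
  ],
)

```text
time: 1.95
ee_pos: [463.4, 289.9, 78.6]
orientation: [[-0.243, 0.97, -0.005], [0.97, 0.243, -0.002], [-0.001, -0.005, -1.0]]
force: [-1.1, -0.0, 0.6]
width: 51.0
```

```bash
python3 plan.py 465.5 287.5 36 103.8 1; python3 - <<'E'
from station import ctrl
from h import *
snap(ctrl,'side','b2')
crop('side','b2',350,180,450,300,5,'d1')
E
```

```text
now [463.4 289.9  78.6] yaw 104.06 q7 -0.14 w 51.0 F [-1.1 -0.   0.6] t 1.95
[-0.0028, 0.0016, 0.0426] [-0.28, 0.04, 0.26]
```

View pics/d1.png

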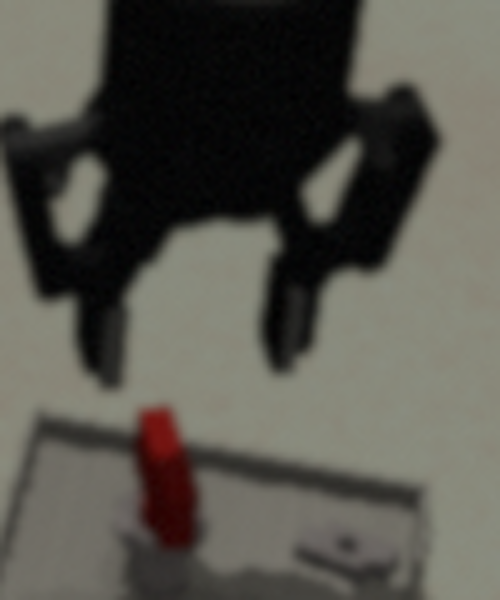

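>>> servo_tool(
  steps=[
    [0.6, 0, 0, 0, 0, 0, 0],
    [0.6, 0, 0, 0, 0, 0, 0],
    [0.6, 0, 0, 0, 0, 0, 0],
  ],
)

```text
time: 2.25
ee_pos: [466.7, 289.8, 82.1]
orientation: [[-0.24, 0.971, 0.002], [0.971, 0.24, 0.001], [0.001, 0.002, -1.0]]
force: [-0.7, 0.7, 0.2]
width: 50.9
```

```bash
python3 plan.py 466 287.5 36 103.8 1; python3 - <<'E'
from h import *
S=load('side','b2')
for z in(79,85,90):
    q=proj(S,[464,289,z])[0]; print(z,(q+.5-[350,180])*5-.5)
E
```

```text
now [466.7 289.8  82.1] yaw 103.89 q7 -0.14 w 50.9 F [-0.7  0.7  0.2] t 2.25
[-0.0021, -0.0013, 0.0461] [0.11, -0.05, 0.09]
79 [179.82365502 423.60799127]
85 [181.37428046 411.10585075]
90 [182.67726847 400.59714387]
```

```bash
python3 - <<'E'
from station import ctrl
from h import *
c=snap(ctrl,'side','b3')
print(ctrl.sense()['ee_pos'])
im=cv2.imread('pics/b3_side.png')[220:300,350:450]
im=np.clip(im.astype(float)**.6*9,0,255).astype(np.uint8)
im=cv2.resize(im,None,fx=7,fy=7,interpolation=cv2.INTER_CUBIC)
P=[466.7,289.8,82.1]; t=np.radians(103.9); ax=np.array([np.cos(t),np.sin(t),0]); ay=np.array([np.sin(t),-np.cos(t),0])
for i in(-11,11):
  for j in(-25.5,25.5):
    for h in (0,7,14):
      q=(proj(c,P+ax*i+ay*j+[0,0,h])[0]+.5-[350,220])*7; cv2.circle(im,tuple(int(v) for v in q),3,[(0,255,0),(0,255,255),(255,0,255)][h//7],-1)
cv2.imwrite('pics/d3.png',im)
E
```

```text
[466.59611867 289.68699765  82.00059962]
```

View pics/d3.png

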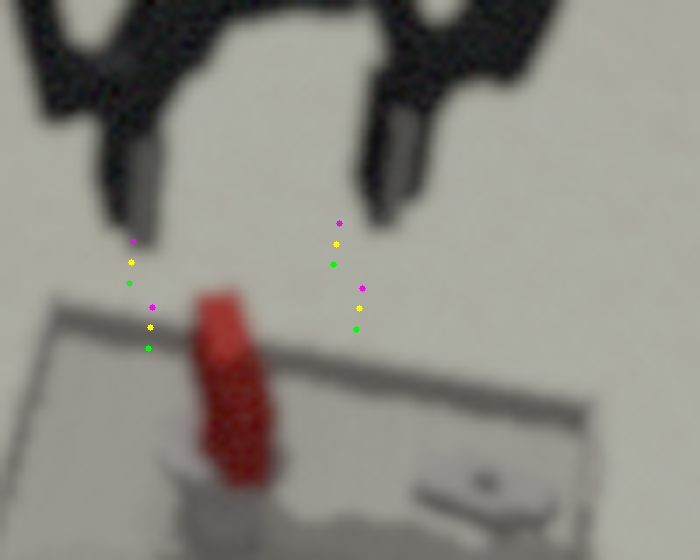

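```bash
cat > ov.py <<'E'
from h import *
from station import ctrl
def ov(n,tag,u0,v0,u1,v1,k,w,hs=(0,7,14)):
    c=snap(ctrl,n,tag); s=ctrl.sense(); P=np.array(s['ee_pos']);R=np.array(s['orientation']);print(P)
    im=c['img'][v0:v1,u0:u1,::-1]
    im=np.clip(im.astype(float)**.6*9,0,255).astype(np.uint8)
    im=cv2.resize(im,None,fx=k,fy=k,interpolation=cv2.INTER_CUBIC)
    for i in(-11,11):
      for j in(-w/2,w/2):
        for m,h in enumerate(hs):
          q=(proj(c,P+R@np.array([i,j,-h]))[0]+.5-[u0,v0])*k; cv2.circle(im,tuple(int(v) for v in q),3,[(0,255,0),(0,255,255),(255,0,255)][m],-1)
    cv2.imwrite(f'pics/{tag}_{n}_ov.png',im)
E
python3 - <<'E'
from ov import *
ov('top','b4',200,200,300,290,7,51)
E
```

```text
[466.58611781 289.51817211  81.90521856]
```

View pics/b4_top_ov.png

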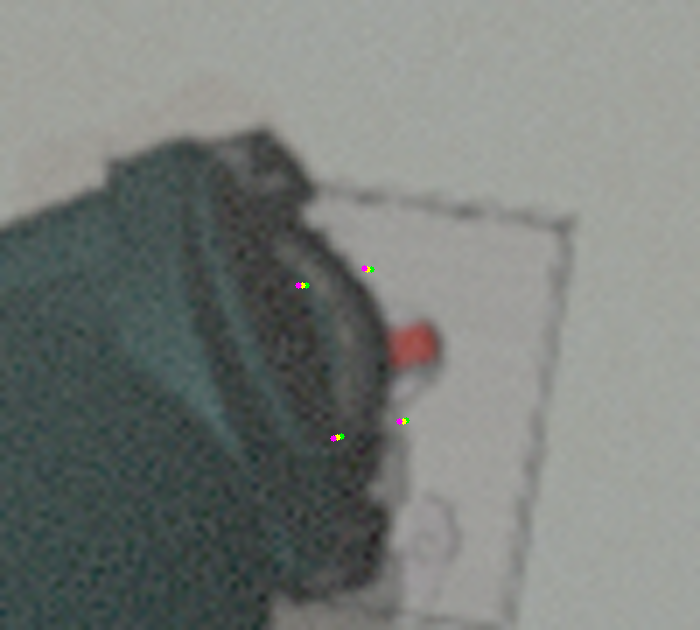

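The fingertips show higher than the model expects in the side view, so I'll close the jaws above the knob. That makes the TCP a single visible point.

>>> servo_tool(
  steps=[
    [0, 0, 0, 0, 0, 0, 0],
    [0, 0, 0, 0, 0, 0, 0],
    [0, 0, 0, 0, 0, 0, 0],
    [0, 0, 0, 0, 0, 0, 0],
    [0, 0, 0, 0, 0, 0, 0],
  ],
)

```text
time: 2.77
ee_pos: [466.1, 288.9, 81.0]
orientation: [[-0.239, 0.971, 0.0], [0.971, 0.239, -0.0], [-0.0, 0.0, -1.0]]
force: [-1.1, -0.3, 1.1]
width: -0.0
```

```bash
python3 - <<'E'
from ov import *
ov('side','b5',350,210,450,290,7,2,(0,10,20))
E
```

```text
[466.04811806 288.98061113  80.99858433]
```

View pics/b5_side_ov.png

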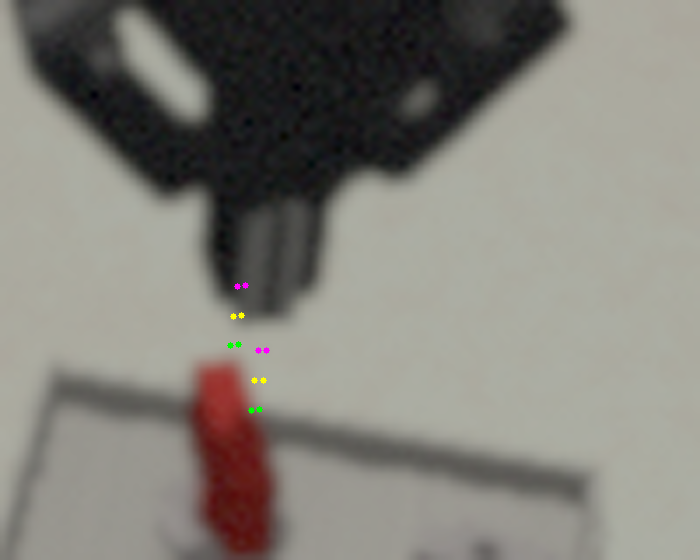

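```bash
python3 - <<'E'
from ov import *
T=load('top','b4');S=load('side','b3')
t=np.radians(103.9); ax=np.array([np.cos(t),np.sin(t),0]); ay=np.array([np.sin(t),-np.cos(t),0])
for dz in(0,31):
  for h in(73,120,180):
    P=np.array([466.6,289.5,82+dz+h])
    print(dz,h,[((proj(T,P+ax*i+ay*j)[0]+.5-[200,200])*7).round().tolist() for i in(-38,-42) for j in(-42,0,42)])
E
python3 - <<'E'
from ov import *
from station import ctrl
print(ctrl.sense()['joint_pos'],ctrl.sense()['ee_pos'])
E
```

```text
0 73 [[469.0, 461.0], [437.0, 325.0], [406.0, 191.0], [482.0, 457.0], [450.0, 322.0], [419.0, 188.0]]
0 120 [[448.0, 469.0], [415.0, 326.0], [382.0, 184.0], [462.0, 465.0], [428.0, 322.0], [395.0, 181.0]]
0 180 [[418.0, 481.0], [382.0, 326.0], [346.0, 173.0], [433.0, 477.0], [396.0, 323.0], [361.0, 170.0]]
31 73 [[456.0, 466.0], [423.0, 325.0], [390.0, 187.0], [469.0, 463.0], [436.0, 322.0], [404.0, 183.0]]
31 120 [[433.0, 475.0], [398.0, 326.0], [364.0, 179.0], [447.0, 471.0], [412.0, 322.0], [378.0, 175.0]]
31 180 [[400.0, 488.0], [363.0, 327.0], [326.0, 167.0], [415.0, 484.0], [378.0, 323.0], [341.0, 163.0]]
[-0.80353288  0.5664327   0.22782204  2.10545683 -0.25775929  0.49546367
 -0.14057626] [466.04811806 288.98061113  80.99858433]
```

>>> servo_tool(
  steps=[
    [0.6, 0, 0, 0.002, 0, 0, 0],
    [0.6, 0, 0, 0.006, 0, 0, 0],
    [0.6, 0, 0, 0.006, 0, 0, 0],
    [0.6, 0, 0, 0.004, 0, 0, 0],
    [0.6, 0, 0, 0, 0, 0, 0],
  ],
)

```text
time: 3.23
ee_pos: [465.2, 288.5, 61.7]
orientation: [[-0.24, 0.971, -0.002], [0.971, 0.24, -0.001], [-0.001, -0.002, -1.0]]
force: [0.4, -0.4, -0.1]
width: 51.2
```

```bash
python3 - <<'E'
from ov import *
ov('side','b6',350,210,450,290,7,51,(0,10,20))
E
```

```text
[465.49112862 288.61151384  62.14565843]
```

View pics/b6_side_ov.png

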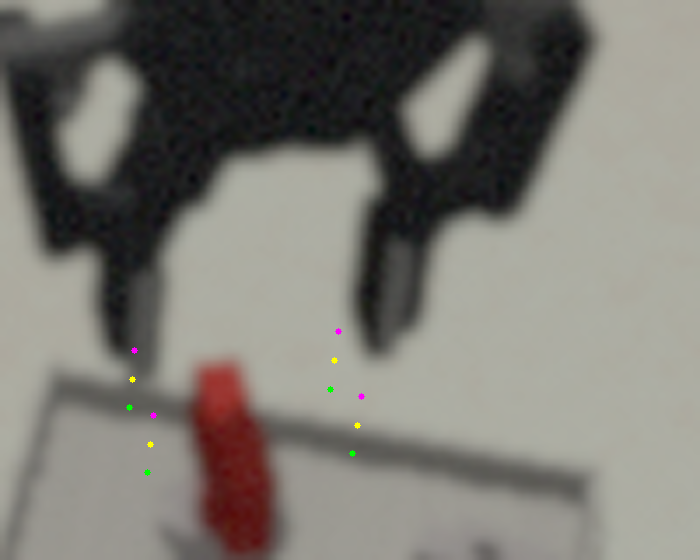

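```bash
python3 - <<'E'
from h import *
S=load('side','a');T=load('top','a')
print('base side',proj(S,[[0,0,0],[75,0,0],[0,75,0]]).round(),'top',proj(T,[[0,0,0],[75,0,0]]).round())
print('tcp a', proj(S,[307.7,655.6,205]).round(),proj(T,[307.7,655.6,205]).round())
for z in(40,62,75,90,110): print(z,at_z(S,379+.0,262,z).round(1))
E
```

```text
base side [[593. 214.]
 [559. 211.]
 [605. 236.]] top [[374. 443.]
 [374. 411.]]
tcp a [[568. 472.]] [[ 56. 331.]]
40 [473.  245.7  40. ]
62 [474.2 267.8  62. ]
75 [475.  280.8  75. ]
90 [475.8 295.8  90. ]
110 [477.  315.8 110. ]
```

```bash
python3 - <<'E'
from ov import *
ov('top','b6',180,190,310,300,6,51,(0,10,20))
E
```

```text
[465.84151703 288.76867683  62.51007709]
```

View pics/b6_top_ov.png

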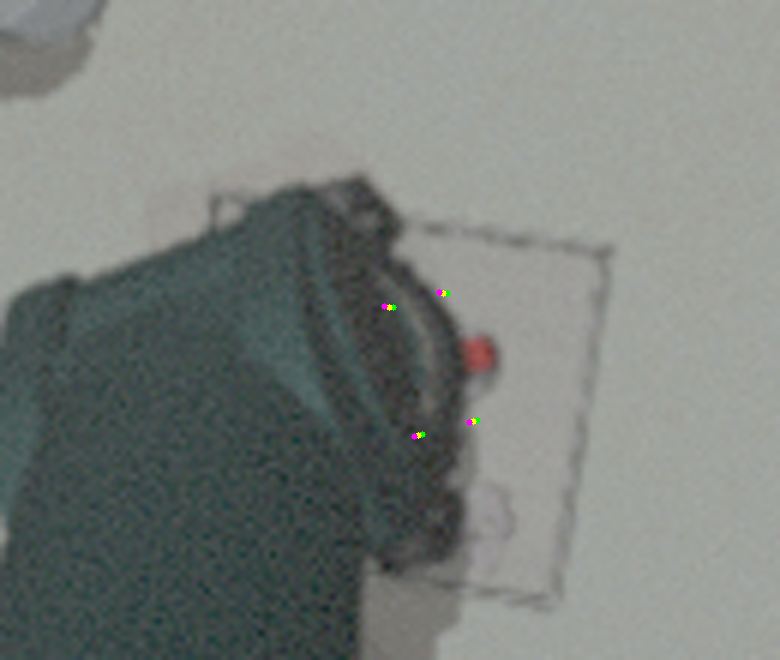

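View pics/b6_side.png

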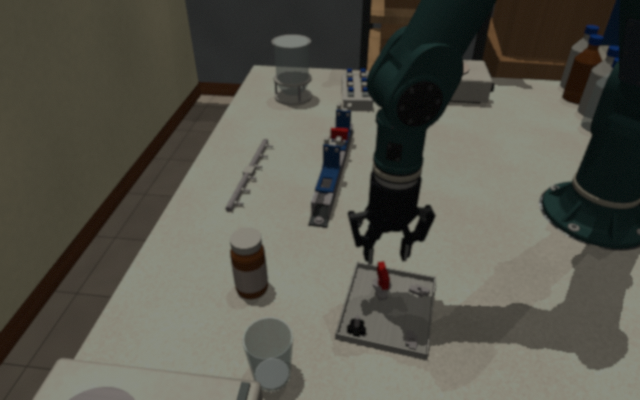

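```bash
python3 - <<'E'
from h import *
S=load('side','b6');T=load('top','b6')
P=np.array([465.5,288.6,62.1])
# whole outline check: knuckles
for s,t in (((356.5,232),(244,224)),((434,235),(255,281)),((351.5,214),(240,221)),((433,211),(252,284))):
    print(tri(S,s,T,t))
E
python3 - <<'E'
import cv2
for n,(u0,v0,u1,v1) in {'side':(340,150,450,275),'top':(200,205,300,300)}.items():
    im=cv2.imread(f'pics/b6_{n}.png')[v0:v1,u0:u1]
    im=((im/255.)**.45*255).astype('uint8'); cv2.imwrite(f'pics/e_{n}.png',cv2.resize(im,None,fx=4.8 if n=='side' else 6,fy=4.8 if n=='side' else 6,interpolation=cv2.INTER_CUBIC))
E
```

```text
(array([519.8031228 , 292.7289158 , 150.34747503]), np.float64(6.172807212642871))
(array([395.35023531, 270.07543416, 136.96738548]), np.float64(10.638774943647674))
(array([526.71160227, 294.13376306, 187.89059122]), np.float64(0.853655588289782))
(array([398.74946444, 267.98301846, 185.29144386]), np.float64(0.3369838066987096))
```

View pics/e_side.png

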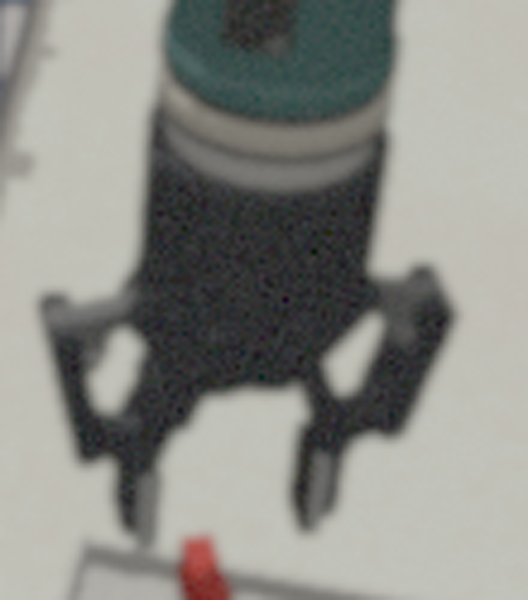

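View pics/e_top.png

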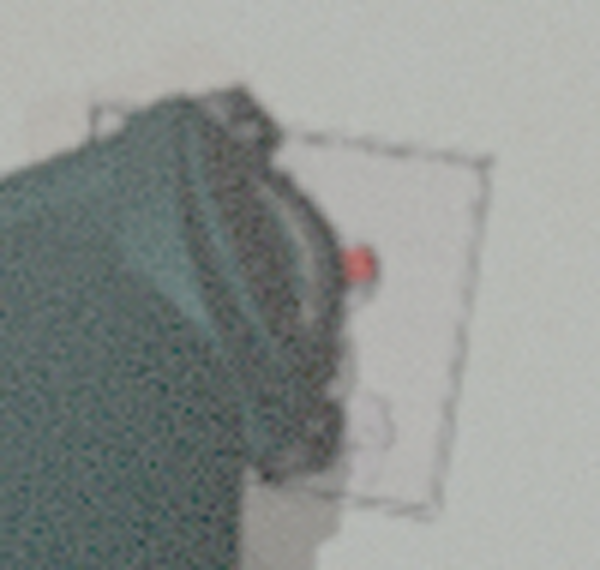

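The top view rules out an offset in -y, so the tips look about 25–30 mm above the reported TCP. I'll lower in small steps with the jaws open and watch the force and the picture.

>>> servo_tool(
  steps=[
    [0.6, 0, 0, 0.004, 0, 0, 0],
    [0.6, 0, 0, 0.008, 0, 0, 0],
    [0.6, 0, 0, 0.008, 0, 0, 0],
    [0.6, 0, 0, 0.004, 0, 0, 0],
    [0.6, 0, 0, 0, 0, 0, 0],
  ],
)

```text
time: 3.75
ee_pos: [465.2, 288.5, 37.7]
orientation: [[-0.24, 0.971, -0.002], [0.971, 0.24, -0.001], [-0.001, -0.002, -1.0]]
force: [-0.1, 0.2, -0.5]
width: 51.3
```

```bash
python3 - <<'E'
from ov import *
ov('side','b7',350,220,450,300,7,51,(0,10,20))
E
```

```text
[465.53828865 288.61667734  38.18032154]
```

View pics/b7_side_ov.png

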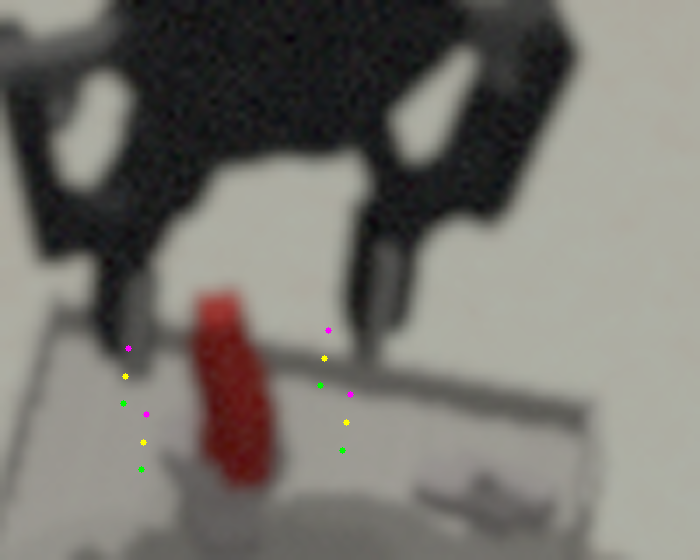

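Closing here is a safe test. The width will show whether the wing is between the pads.

>>> servo_tool(
  steps=[
    [0.3, 0, 0, 0, 0, 0, 0],
    [0.15, 0, 0, 0, 0, 0, 0],
    [0.05, 0, 0, 0, 0, 0, 0],
    [0.05, 0, 0, 0, 0, 0, 0],
  ],
)

```text
time: 4.13
ee_pos: [466.6, 289.2, 39.5]
orientation: [[-0.24, 0.971, 0.001], [0.971, 0.24, 0.001], [0.0, 0.001, -1.0]]
force: [1.4, 0.1, 0.5]
width: 7.5
```

```bash
python3 - <<'E'
from ov import *
ov('side','b8',350,220,450,300,7,13,(0,10,20))
E
```

```text
[467.68353714 289.85023606  40.2252634 ]
```

View pics/b8_side_ov.png

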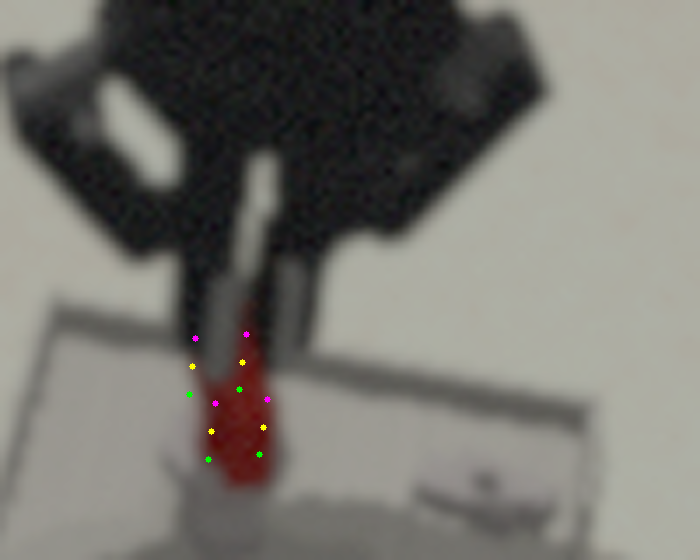

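The jaws closed past 13 mm, to 7.5 mm, with the pads in front of and above the wing. So the tips really are about 30 mm higher than reported. I'll reopen and go lower, which stays clear of the floor under either reading.

>>> servo_tool(
  steps=[
    [0.6, 0, 0, 0, 0, 0, 0],
    [0.6, 0, 0, 0, 0, 0, 0],
    [0.6, 0, 0, 0, 0, 0, 0],
  ],
)

```text
time: 4.43
ee_pos: [465.8, 288.9, 39.0]
orientation: [[-0.24, 0.971, -0.0], [0.971, 0.24, -0.0], [-0.0, -0.0, -1.0]]
force: [-0.7, -0.7, -0.0]
width: 40.2
```

>>> servo_tool(
  steps=[
    [0.6, 0, 0, 0.004, 0, 0, 0],
    [0.6, 0, 0, 0.006, 0, 0, 0],
    [0.6, 0, 0, 0.004, 0, 0, 0],
    [0.6, 0, 0, 0.002, 0, 0, 0],
    [0.6, 0, 0, 0, 0, 0, 0],
  ],
)

```text
time: 4.85
ee_pos: [465.5, 288.6, 22.1]
orientation: [[-0.24, 0.971, -0.001], [0.971, 0.24, -0.001], [-0.001, -0.002, -1.0]]
force: [-0.3, -0.3, 0.9]
width: 50.9
```

```bash
python3 - <<'E'
from ov import *
ov('side','b9',350,220,450,300,7,51,(0,10,20))
E
```

```text
[465.73066057 288.69169395  22.42026868]
```

View pics/b9_side_ov.png

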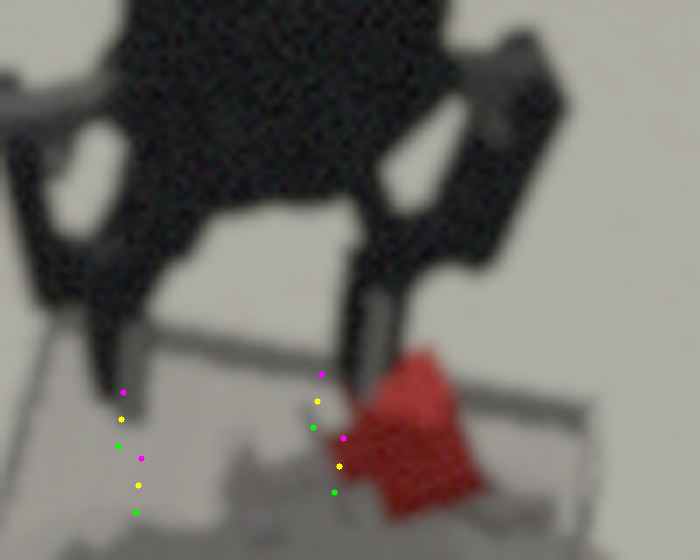

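The knob tipped over toward -x when I reopened. I'll look at the whole area.

```bash
python3 - <<'E'
from ov import *
s=ctrl.sense();print(s['ee_pos'],s['force'])
snap(ctrl,'side','b10');snap(ctrl,'top','b10')
for n,(u0,v0,u1,v1) in {'side':(330,190,460,360),'top':(190,205,300,300)}.items():
    im=cv2.imread(f'pics/b10_{n}.png')[v0:v1,u0:u1]
    im=((im/255.)**.45*255).astype('uint8'); k=3.5*2 if n=='top' else 3.5; k=k if n=='top' else 3.5
    cv2.imwrite(f'pics/f_{n}.png',cv2.resize(im,None,fx=k,fy=k,interpolation=cv2.INTER_CUBIC))
E
```

```text
[465.73066057 288.69169395  22.42026868] [-0.22892742  0.31845275 -0.7493076 ]
```

View pics/f_side.png

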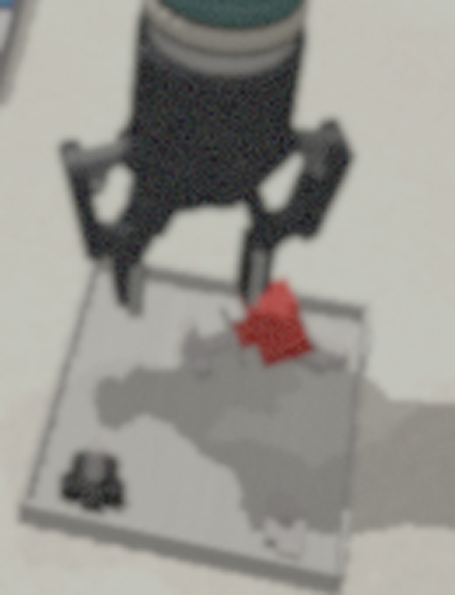

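View pics/f_top.png

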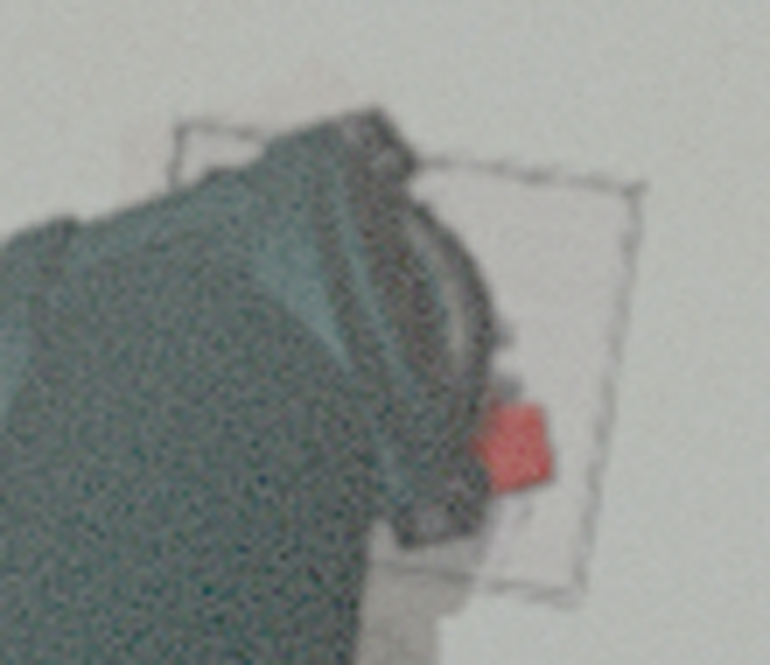

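```bash
python3 - <<'E'
from h import *
S=load('side','b5')
for z in(81,100,105,110,115,120): print(z,at_z(S,388.4,254.8,z).round(1))
S=load('side','b10');T=load('top','b10')
g=lambda u,v,n:((u+.5)/(3.5 if n=='s' else 7)-.5+(330 if n=='s' else 190),(v+.5)/(3.5 if n=='s' else 7)-.5+(190 if n=='s' else 205))
# top face of red in side: approx apex corners
for s in ((278,282),(300,325),(238,328),(270,365),(310,355)):
    print('side',s,[at_z(S,*g(*s,'s'),z).round(1)[:2].tolist() for z in(5,20,35)])
for t in ((540,405),(552,478),(495,493),(490,415)):
    print('top',t,[at_z(T,*g(*t,'t'),z).round(1)[:2].tolist() for z in(5,20,35)])
E
```

```text
81 [459.5 267.4  81. ]
100 [461.1 287.1 100. ]
105 [461.5 292.2 105. ]
110 [462.  297.4 110. ]
115 [462.4 302.6 115. ]
120 [462.8 307.8 120. ]
side (278, 282) [[413.8, 225.7], [416.0, 240.4], [418.2, 255.1]]
side (300, 325) [[403.2, 255.7], [405.6, 269.6], [408.1, 283.6]]
side (238, 328) [[435.7, 261.6], [437.4, 275.5], [439.1, 289.3]]
side (270, 365) [[419.6, 285.1], [421.7, 298.4], [423.7, 311.7]]
side (310, 355) [[398.9, 275.9], [401.4, 289.4], [403.9, 302.9]]
top (540, 405) [[434.5, 261.2], [435.2, 259.3], [435.8, 257.4]]
top (552, 478) [[408.9, 256.7], [409.9, 254.9], [410.9, 253.0]]
top (495, 493) [[403.7, 276.9], [404.8, 274.8], [405.9, 272.6]]
top (490, 415) [[431.1, 279.0], [431.8, 276.8], [432.5, 274.6]]
```

I'll raise straight up, then move aside to see the fallen knob.

>>> servo_tool(
  steps=[
    [0.6, 0, 0, -0.01, 0, 0, 0],
    [0.6, 0, 0, -0.02, 0, 0, 0],
    [0.6, 0, 0, -0.03, 0, 0, 0],
    [0.6, 0.0, 0, -0.035, 0, 0, 0],
    [0.6, 0.03, 0, -0.035, 0, 0, 0],
  ],
)

```text
time: 5.42
ee_pos: [461.2, 308.8, 152.1]
orientation: [[-0.23, 0.973, 0.001], [0.973, 0.23, -0.004], [-0.004, -0.0, -1.0]]
force: [0.8, 1.1, 0.3]
width: 51.1
```

>>> servo_tool(
  steps=[
    [0.6, 0.04, 0, 0, 0, 0, 0],
    [0.6, 0.04, 0, 0, 0, 0, 0],
    [0.6, 0.03, 0, 0, 0, 0, 0],
  ],
)

```text
time: 5.67
ee_pos: [432.3, 426.3, 152.0]
orientation: [[-0.241, 0.97, 0.002], [0.97, 0.241, 0.004], [0.004, 0.003, -1.0]]
force: [-0.1, 0.3, -0.2]
width: 51.4
```

```bash
python3 - <<'E'
from ov import *
s=ctrl.sense();print(s['ee_pos'],s['force'],s['time'])
snap(ctrl,'side','g');snap(ctrl,'top','g')
for n,(u0,v0,u1,v1) in {'side':(330,250,450,360),'top':(200,210,290,300)}.items():
    im=cv2.imread(f'pics/g_{n}.png')[v0:v1,u0:u1]
    im=((im/255.)**.5*255).astype('uint8'); k=6
    cv2.imwrite(f'pics/gz_{n}.png',cv2.resize(im,None,fx=k,fy=k,interpolation=cv2.INTER_CUBIC))
E
```

```text
[432.33530919 426.32346794 152.03077581] [-0.08022488  0.32457629 -0.21954315] 5.6667
```

View pics/gz_side.png

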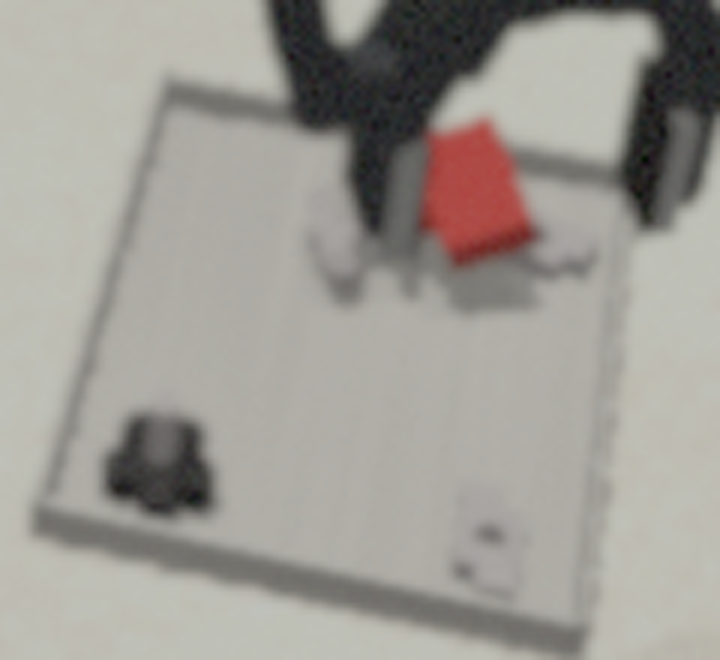

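View pics/gz_top.png

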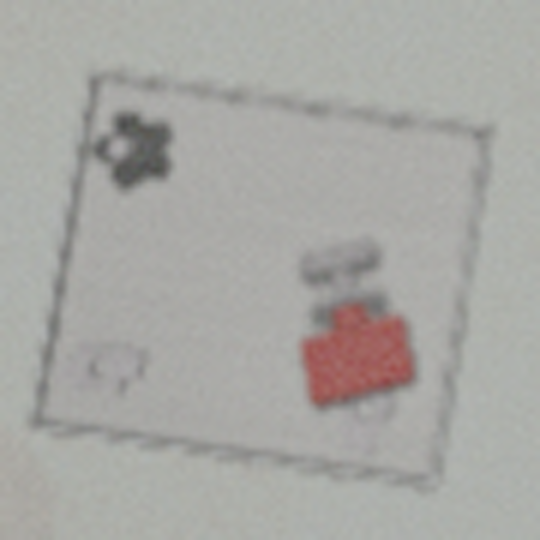

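View pics/g_top.png

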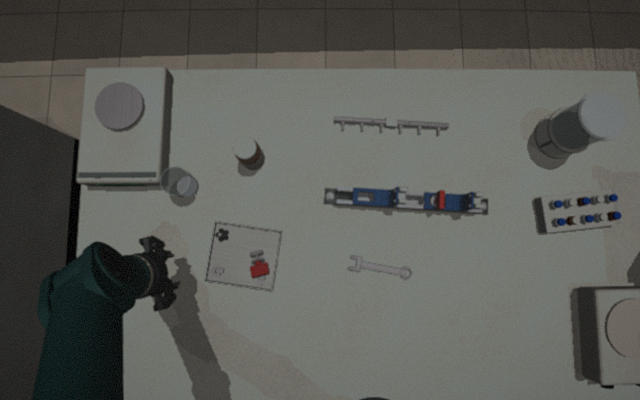

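The top view shows the knob lying head toward +x with the grip end raised: head at about crop (342,262), wing at (358,357). The hand is now visible in both views, so I'll calibrate the tool offset.

```bash
python3 - <<'E'
from ov import *
s=ctrl.sense();P=np.array(s['ee_pos']);R=np.array(s['orientation'])
for n,(u0,v0,u1,v1,k) in {'side':(340,150,520,300,4.2),'top':(110,215,230,330,6)}.items():
    c=load(n,'g')
    im=cv2.imread(f'pics/g_{n}.png')[v0:v1,u0:u1]
    im=((im/255.)**.45*255).astype('uint8')
    im=cv2.resize(im,None,fx=k,fy=k,interpolation=cv2.INTER_CUBIC)
    for i in(-11,11):
      for j in(-25.5,25.5):
        for m,h in enumerate((0,30,60,100)):
          q=(proj(c,P+R@np.array([i,j,-h]))[0]+.5-[u0,v0])*k; cv2.circle(im,tuple(int(v) for v in q),3,[(0,255,0),(0,255,255),(255,0,255),(255,255,0)][m],-1)
    cv2.imwrite(f'pics/gh_{n}.png',im)
E
```

```text
(no output)
```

View pics/gh_side.png

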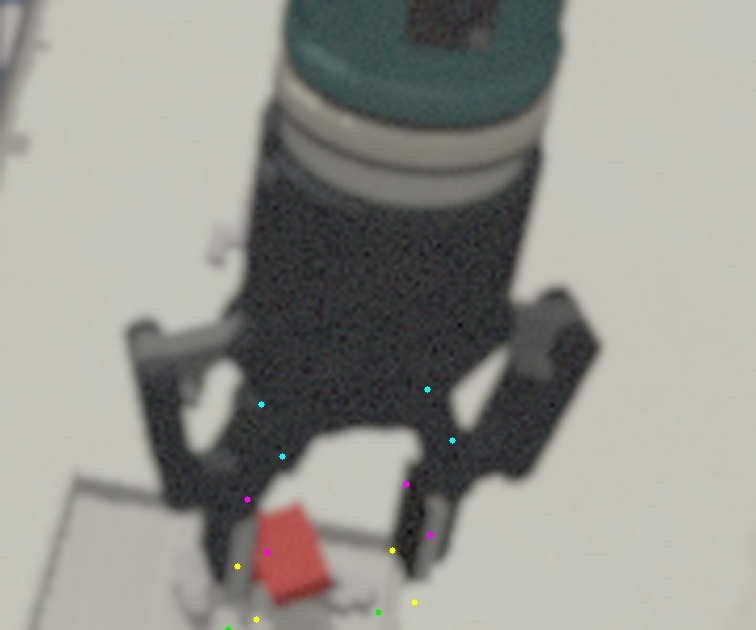

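View pics/gh_top.png

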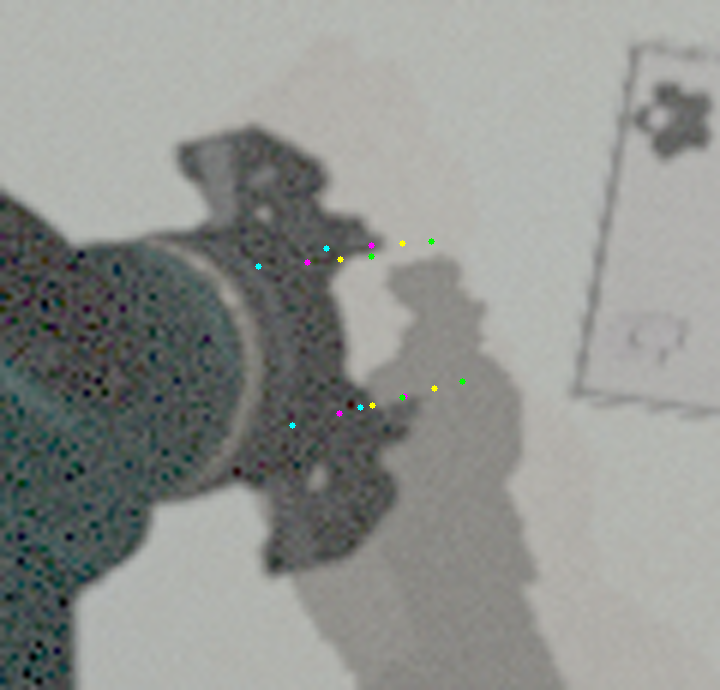

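```bash
python3 - <<'E'
from h import *
S=load('side','a');T=load('top','a')
crop('side','a',220,220,280,310,6,'x1');crop('top','a',225,130,275,180,8,'x2')
E
```

```text
(no output)
```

View pics/x1.png

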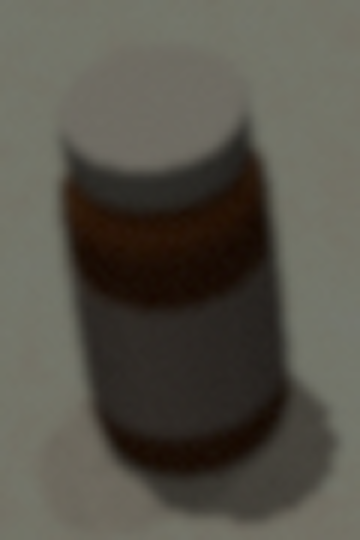

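View pics/x2.png

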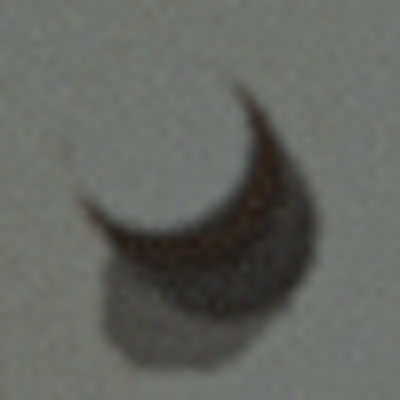

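```bash
python3 - <<'E'
from h import *
S=load('side','a');T=load('top','a')
print(tri(S,(245.4,237.9),T,(244.8,147.7)))
# hand tips in g: right finger near tip (side img left/right), top lower finger
S=load('side','g');T=load('top','g')
s=lambda u,v:((u+.5)/4.2-.5+340,(v+.5)/4.2-.5+150); t=lambda u,v:((u+.5)/6-.5+110,(v+.5)/6-.5+215)
print('right finger tip near', tri(S,s(418,578),T,t(415,405)))
print('knuckle L', tri(S,s(145,325),T,t(255,128)), 'knuckle R',tri(S,s(600,345),T,t(395,490)))
E
```

```text
(array([699.44611633, 299.35007379, 122.81375518]), np.float64(2.4642035552677384))
right finger tip near (array([401.06216302, 420.94724382, 177.22420569]), np.float64(2.287891085800686))
knuckle L (array([494.36810823, 434.98845999, 286.31189193]), np.float64(0.49074948903079346)) knuckle R (array([371.18421125, 400.03801879, 261.84886562]), np.float64(26.016810267324367))
```

```bash
python3 - <<'E'
from h import *
T=load('top','g');t=lambda u,v:((u+.5)/6-.5+200,(v+.5)/6-.5+210)
c=[at_z(T,*t(*p),z) for p,z in (((303,345),30),((405,318),30),((415,380),38),((318,408),38))]
for q in c: print(q.round(1))
print('wing ctr',np.mean(c,0).round(1),'dir wing',np.degrees(np.arctan2(*(c[1]-c[0])[1::-1])),np.linalg.norm(c[1]-c[0]))
h=at_z(T,*t(341,262),20); w=np.mean(c,0); print('head top',h.round(1), 'axis az',np.degrees(np.arctan2(*(h-w)[1::-1])))
S=load('side','g');s=lambda u,v:((u+.5)/6-.5+330,(v+.5)/6-.5+250)
for p,q in (((490,122),(415,380)),((535,238),(318,408)),((455,262),(303,345))): print(tri(S,s(*p),T,t(*q)))
E
```

```text
[424.6 298.4  30. ]
[435.2 257.1  30. ]
[411.  251.9  38. ]
[400.  290.7  38. ]
wing ctr [417.7 274.5  34. ] dir wing -75.48994056298442 42.59148346862219
head top [457.6 284.9  20. ] axis az 14.571850318655152
(array([412.32148552, 252.29854915,  33.40712894]), np.float64(3.322407621193665))
(array([400.41472341, 292.17852062,  27.8468331 ]), np.float64(2.366823127550221))
(array([424.27665958, 299.56669846,  22.72451388]), np.float64(0.21838049803339363))
```

The cameras check out: the bottle top triangulates to 122.8 against 125. So the hand really sits about 25–29 mm above the reported TCP. My plan is to grip the fallen knob across its wing ends with the tool tilted outward, stand it upright on free bench, then regrasp it from above.

```bash
python3 plan.py 375 265 150 14.5 14
```

```text
now [430.1 430.4 150.9] yaw 104.45 q7 -0.39 w 51.4 F [0.2 0.1 0.2] t 5.77
[-0.0105, -0.0068, -0.0] [-0.01, -0.03, 6.43]
[-0.0111, -0.0055, -0.0] [-0.01, -0.03, 6.43]
[-0.0117, -0.0043, -0.0] [-0.01, -0.03, 6.43]
[-0.0121, -0.0029, 0.0] [-0.01, -0.03, 6.43]
[-0.0124, -0.0016, 0.0] [-0.01, -0.03, 6.43]
[-0.0125, -0.0002, 0.0] [-0.01, -0.03, 6.43]
[-0.0124, 0.0012, 0.0] [-0.01, -0.03, 6.43]
[-0.0122, 0.0026, 0.0] [-0.01, -0.03, 6.43]
[-0.0118, 0.004, 0.0] [-0.01, -0.03, 6.43]
[-0.0113, 0.0053, 0.0] [-0.01, -0.03, 6.43]
[-0.0106, 0.0065, 0.0] [-0.01, -0.03, 6.43]
[-0.0098, 0.0076, 0.0] [-0.01, -0.03, 6.43]
[-0.0089, 0.0087, 0.0001] [-0.01, -0.03, 6.43]
[-0.0079, 0.0096, 0.0001] [-0.01, -0.03, 6.43]
```

>>> servo_tool(
  steps=[
    [0.75, -0.0105, -0.007, 0, 0, 0, 6.4],
    [0.75, -0.011, -0.0055, 0, 0, 0, 6.4],
    [0.75, -0.0115, -0.0045, 0, 0, 0, 6.4],
    [0.75, -0.012, -0.003, 0, 0, 0, 6.4],
    [0.75, -0.0125, -0.0015, 0, 0, 0, 6.4],
  ],
)

```text
time: 6.18
ee_pos: [412.4, 362.1, 150.4]
orientation: [[0.317, 0.948, 0.0], [0.948, -0.317, 0.0], [0.0, -0.0, -1.0]]
force: [-0.1, 0.3, -0.7]
width: 64.0
```

>>> servo_tool(
  steps=[
    [0.75, -0.0125, 0, 0, 0, 0, 6.4],
    [0.75, -0.0125, 0.001, 0, 0, 0, 6.4],
    [0.75, -0.012, 0.0025, 0, 0, 0, 6.4],
    [0.75, -0.012, 0.004, 0, 0, 0, 6.4],
    [0.75, -0.0115, 0.0055, 0, 0, 0, 6.4],
  ],
)

```text
time: 6.6
ee_pos: [391.9, 302.9, 150.4]
orientation: [[0.772, 0.636, -0.0], [0.636, -0.772, 0.001], [0.0, -0.001, -1.0]]
force: [-0.1, 0.3, -0.3]
width: 63.6
```

>>> servo_tool(
  steps=[
    [0.75, -0.0105, 0.0065, 0, 0, 0, 6.4],
    [0.75, -0.01, 0.0075, 0, 0, 0, 6.4],
    [0.75, -0.009, 0.0085, 0, 0, 0, 6.4],
    [0.75, -0.008, 0.0095, 0, 0, 0, 6.4],
    [0.75, 0, 0, 0, 0, 5, 0],
  ],
)

```text
time: 7.02
ee_pos: [379.5, 255.8, 150.9]
orientation: [[0.967, 0.238, 0.09], [0.237, -0.971, 0.022], [0.093, 0.0, -0.996]]
force: [0.1, 1.6, -0.4]
width: 64.2
```

>>> servo_tool(
  steps=[
    [0.75, 0, 0, 0, 0, 7, 0],
    [0.75, 0, 0, 0, 0, 7, 0],
    [0.75, 0, 0, 0, 0, 7, 0],
    [0.75, 0, 0, 0, 0, 7, 0],
    [0.75, 0, 0, 0, 0, 7, 0],
  ],
)

```text
time: 7.43
ee_pos: [379.4, 270.6, 160.6]
orientation: [[0.895, 0.247, 0.371], [0.225, -0.969, 0.103], [0.385, -0.009, -0.923]]
force: [0.3, 0.3, -1.2]
width: 64.0
```

```bash
python3 - <<'E'
from ov import *
s=ctrl.sense();P=np.array(s['ee_pos']);R=np.array(s['orientation']);print(P,R.round(3),s['joint_pos'].round(2),s['time'],s['width'])
snap(ctrl,'side','i');snap(ctrl,'top','i')
for n,(u0,v0,u1,v1,k) in {'side':(330,150,510,340,3.8),'top':(190,200,320,340,4.8)}.items():
    c=load(n,'i')
    im=cv2.imread(f'pics/i_{n}.png')[v0:v1,u0:u1]
    im=((im/255.)**.45*255).astype('uint8')
    im=cv2.resize(im,None,fx=k,fy=k,interpolation=cv2.INTER_CUBIC)
    for i in(-11,11):
      for j in(-32,32):
        for m,h in enumerate((0,30,60,100)):
          q=(proj(c,P+R@np.array([i,j,-h]))[0]+.5-[u0,v0])*k; cv2.circle(im,tuple(int(v) for v in q),3,[(0,255,0),(0,255,255),(255,0,255),(255,255,0)][m],-1)
    cv2.imwrite(f'pics/i_{n}_z.png',im)
E
```

```text
[379.43658056 270.6253419  160.58201048] [[ 0.895  0.247  0.371]
 [ 0.225 -0.969  0.103]
 [ 0.385 -0.009 -0.923]] [-1.53  0.37  0.85  2.5  -1.2   0.1  -0.91] 7.4333 64.01914059914817
```

View pics/i_side_z.png

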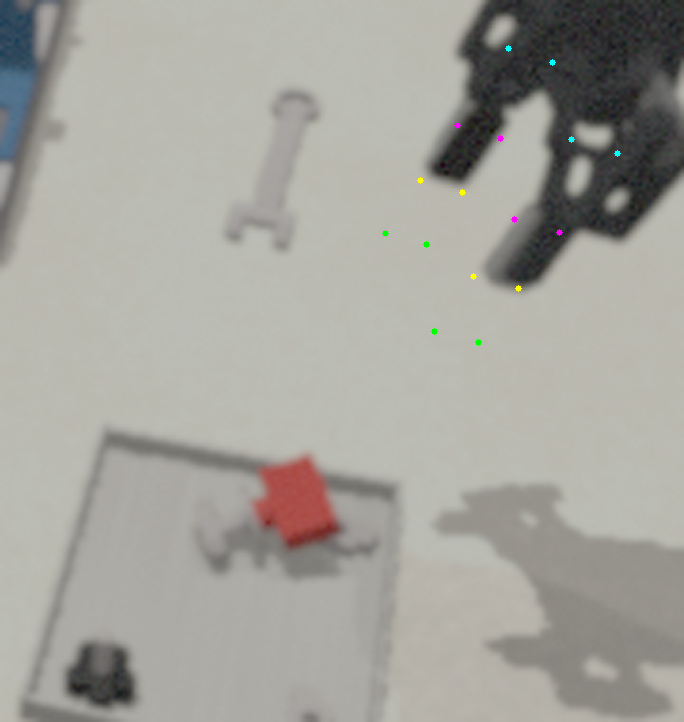

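View pics/i_top_z.png

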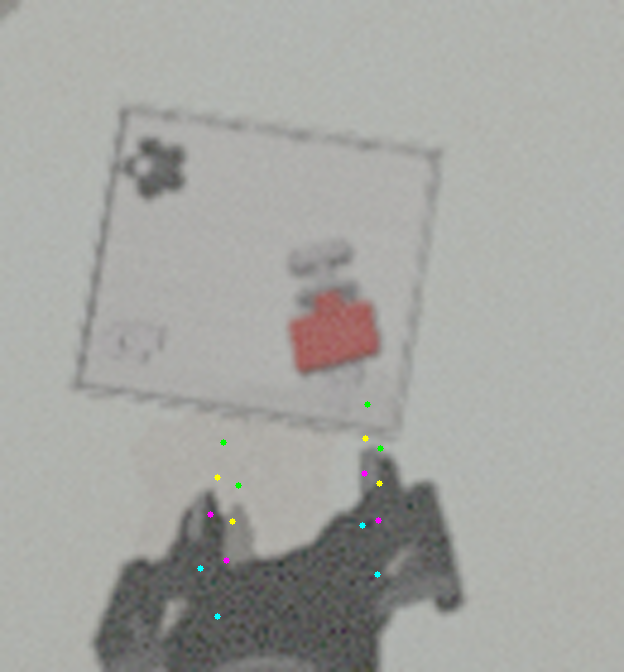

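With the tool tilted, the offset lies along the tool axis: the tips sit about 35 mm short of the reported TCP at this opening. I'll plan the tilted approach with that.

```bash
cat > plan2.py <<'E'
import sys,numpy as np
from scipy.spatial.transform import Rotation as Ro
from station import ctrl
def Rt(az,th):
    a,t=np.radians([az,th]); x=np.array([np.cos(t)*np.cos(a),np.cos(t)*np.sin(a),np.sin(t)]); z=np.array([np.sin(t)*np.cos(a),np.sin(t)*np.sin(a),-np.cos(t)])
    return np.c_[x,np.cross(z,x),z]
def plan(p1,az,th,n):
    s=ctrl.sense();p=np.array(s['ee_pos']);R=np.array(s['orientation'])
    print('now',p.round(1),'az',np.degrees(np.arctan2(R[1,0],R[0,0])).round(1),'th',np.degrees(np.arcsin(R[2,0])).round(1),'q',s['joint_pos'].round(2),'w',round(s['width'],1),'F',s['force'].round(1),'t',round(s['time'],2),'target',np.round(p1,1))
    rv=(Ro.from_matrix(R).inv()*Ro.from_matrix(Rt(az,th))).as_rotvec(degrees=True)
    d=(p1-p)/n
    for i in range(n):
        Ri=R@Ro.from_rotvec(rv*i/n,degrees=True).as_matrix()
        print((Ri.T@d/1000).round(4).tolist(),(rv/n).round(2).tolist())
if __name__=='__main__':
    a=list(map(float,sys.argv[1:])); az,th,k,n=a[3:7]
    plan(np.array(a[:3])+k*Rt(az,th)[:,2],az,th,int(n))
E
python3 plan2.py 417 278 24 14.5 30 -18 6
```

```text
now [379.2 271.9 160.6] az 14.2 th 22.6 q [-1.53  0.37  0.85  2.5  -1.19  0.1  -0.92] w 64.0 F [0.6 0.1 0.5] t 7.53 target [408.3 275.7  39.6]
[-0.0033, 0.0007, 0.0205] [-0.06, 1.23, -0.05]
[-0.0037, 0.0007, 0.0204] [-0.06, 1.23, -0.05]
[-0.0042, 0.0007, 0.0203] [-0.06, 1.23, -0.05]
[-0.0046, 0.0007, 0.0202] [-0.06, 1.23, -0.05]
[-0.005, 0.0006, 0.0201] [-0.06, 1.23, -0.05]
[-0.0054, 0.0006, 0.02] [-0.06, 1.23, -0.05]
```

>>> servo_tool(
  steps=[
    [0.65, -0.0035, 0.0005, 0.02, 0, 0, 0],
    [0.65, -0.0035, 0.0005, 0.02, 0, 1, 0],
    [0.65, -0.004, 0.0005, 0.02, 0, 1, 0],
    [0.65, -0.0045, 0.0005, 0.02, 0, 2, 0],
    [0.65, -0.005, 0.0005, 0.02, 0, 2, 0],
  ],
)

```text
time: 7.95
ee_pos: [406.3, 297.4, 135.2]
orientation: [[0.888, 0.227, 0.4], [0.22, -0.973, 0.063], [0.404, 0.032, -0.914]]
force: [0.1, -0.3, 0.6]
width: 55.4
```

>>> servo_tool(
  steps=[
    [0.65, -0.0055, 0.0005, 0.02, 0, 2, 0],
    [0.65, 0, 0, 0, 0, 0, 0],
  ],
)

```text
time: 8.12
ee_pos: [411.0, 307.2, 132.1]
orientation: [[0.882, 0.226, 0.413], [0.225, -0.973, 0.053], [0.414, 0.046, -0.909]]
force: [0.3, -0.4, -0.3]
width: 55.5
```

```bash
cat > look.py <<'E'
import sys
from ov import *
def look(tag,side,top,w):
    s=ctrl.sense();P=np.array(s['ee_pos']);R=np.array(s['orientation'])
    for n,b in (('side',side),('top',top)):
        if b is None: continue
        u0,v0,u1,v1,k=b
        c=snap(ctrl,n,tag); im=c['img'][v0:v1,u0:u1,::-1]
        im=((im/255.)**.45*255).astype('uint8'); im=cv2.resize(im,None,fx=k,fy=k,interpolation=cv2.INTER_CUBIC)
        if w is not None:
         for i in(-11,11):
          for j in(-w/2,w/2):
           for m,h in enumerate((0,27,35)):
            q=(proj(c,P+R@np.array([i,j,-h]))[0]+.5-[u0,v0])*k; cv2.circle(im,tuple(int(v) for v in q),2,[(0,255,0),(0,255,255),(255,0,255)][m],-1)
        cv2.imwrite(f'pics/{tag}_{n}_z.png',im)
E
python3 - <<'E'
from look import *
look('j',(340,220,460,330,6),(210,210,310,310,6),55)
E
python3 plan2.py 417 278 24 14.5 30 42 1
```

```text
now [410.3 304.6 132.3] az 14.2 th 24.4 q [-1.51  0.51  0.79  2.43 -1.53  0.08 -0.66] w 55.4 F [-0.4 -1.5 -0.3] t 8.22 target [437.3 283.3 -12.4]
[-0.0406, 0.02, 0.1417] [3.08, 5.64, -0.1]
```

View pics/j_side_z.png

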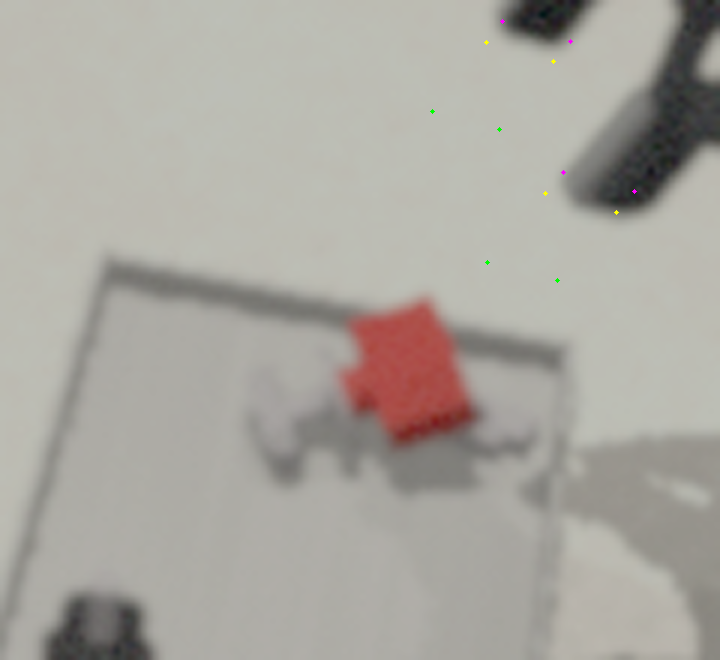

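View pics/j_top_z.png

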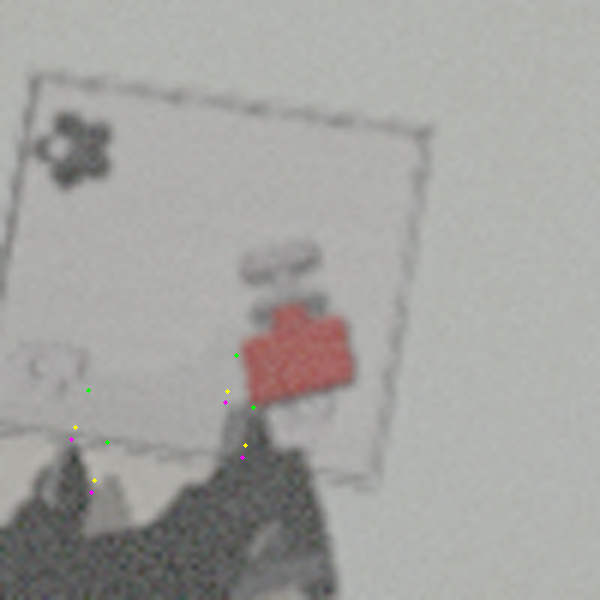

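Joint limits (q5, q6) stop the larger tilt this close to the base. I'll use a 12° tilt for the grasp and do the uprighting farther out. The tips here are about 28 mm short of the reported TCP.

```bash
python3 plan2.py 417 277 24 14.5 12 -35 6
```

```text
now [410.3 304.6 132.3] az 14.2 th 24.4 q [-1.51  0.51  0.79  2.43 -1.53  0.08 -0.66] w 55.4 F [-0.4 -1.5 -0.3] t 8.22 target [410.  275.2  58.2]
[-0.0062, 0.0042, 0.011] [0.51, -2.06, -0.1]
[-0.0059, 0.0043, 0.0111] [0.51, -2.06, -0.1]
[-0.0055, 0.0044, 0.0113] [0.51, -2.06, -0.1]
[-0.0051, 0.0044, 0.0115] [0.51, -2.06, -0.1]
[-0.0046, 0.0045, 0.0116] [0.51, -2.06, -0.1]
[-0.0042, 0.0046, 0.0117] [0.51, -2.06, -0.1]
```

>>> servo_tool(
  steps=[
    [0.65, 0, 0, 0, 0.5, -4, 0],
    [0.65, 0, 0, 0, 0.5, -4, 0],
    [0.65, 0, 0, 0, 0.5, -4, 0],
    [0.65, 0, 0, 0, 0.5, 0, 0],
  ],
)

```text
time: 8.55
ee_pos: [415.1, 307.2, 133.0]
orientation: [[0.942, 0.237, 0.237], [0.233, -0.971, 0.046], [0.241, 0.012, -0.97]]
force: [0.6, 0.0, 0.0]
width: 55.4
```

```bash
python3 plan2.py 417 277 24 14.5 12 -35 5
```

```text
now [415.1 307.2 133. ] az 13.9 th 14.0 q [-1.56  0.64  1.07  2.32 -1.12  0.5  -0.96] w 55.4 F [0.6 0.  0. ] t 8.55 target [410.  275.2  58.2]
[-0.0061, 0.0058, 0.014] [0.17, -0.39, -0.13]
[-0.006, 0.0058, 0.014] [0.17, -0.39, -0.13]
[-0.0059, 0.0059, 0.014] [0.17, -0.39, -0.13]
[-0.0058, 0.0059, 0.014] [0.17, -0.39, -0.13]
[-0.0057, 0.0059, 0.0141] [0.17, -0.39, -0.13]
```

>>> servo_tool(
  steps=[
    [0.65, -0.006, 0.006, 0.012, 0.2, -0.4, 0],
    [0.65, -0.006, 0.006, 0.014, 0.2, -0.4, 0],
    [0.65, -0.006, 0.006, 0.014, 0.2, -0.4, 0],
    [0.65, -0.006, 0.006, 0.014, 0.2, -0.4, 0],
    [0.65, -0.006, 0.006, 0.014, 0, -0.4, 0],
  ],
)

```text
time: 8.97
ee_pos: [404.0, 272.4, 58.6]
orientation: [[0.951, 0.239, 0.197], [0.233, -0.971, 0.052], [0.203, -0.003, -0.979]]
force: [0.4, -0.6, -0.5]
width: 55.6
```

>>> servo_tool(
  steps=[
    [0.65, 0, 0, 0, 0, 0, 0],
    [0.65, 0, 0, 0, 0, 0, 0],
  ],
)

```text
time: 9.13
ee_pos: [404.0, 272.7, 58.8]
orientation: [[0.951, 0.238, 0.195], [0.233, -0.971, 0.052], [0.202, -0.004, -0.979]]
force: [-0.8, 0.1, 0.8]
width: 55.4
```

```bash
python3 plan2.py 417 277 24 14.5 12 40 4
python3 - <<'E'
from look import *
look('k',(340,200,460,310,6),(210,210,310,310,6),55)
E

```

```text
now [404.  272.7  58.8] az 13.7 th 11.6 q [-1.28  0.66  0.74  2.4  -1.49  0.34 -0.57] w 55.4 F [-0.8  0.1  0.8] t 9.13 target [425.1 279.1 -15.1]
[0.0017, -0.0002, 0.0192] [-0.02, 0.09, -0.19]
[0.0016, -0.0002, 0.0192] [-0.02, 0.09, -0.19]
[0.0016, -0.0002, 0.0192] [-0.02, 0.09, -0.19]
[0.0016, -0.0002, 0.0192] [-0.02, 0.09, -0.19]
```

View pics/k_side_z.png

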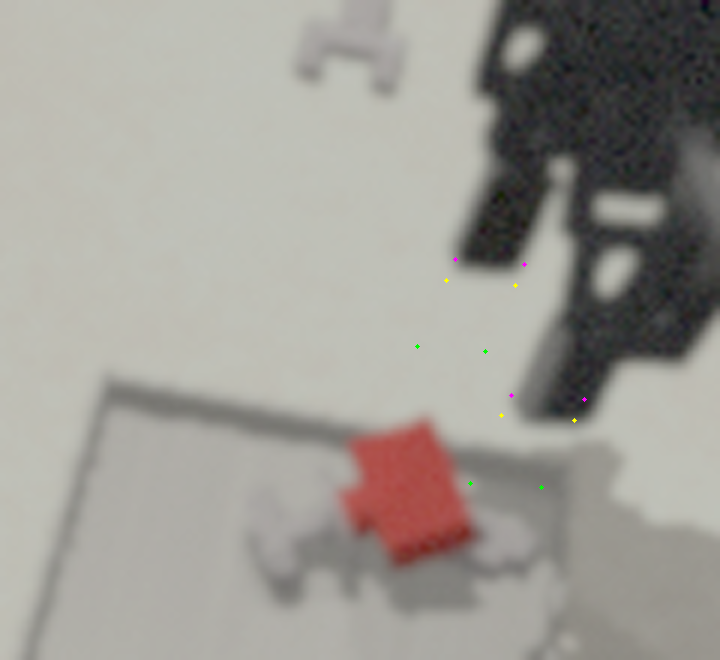

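View pics/k_top_z.png

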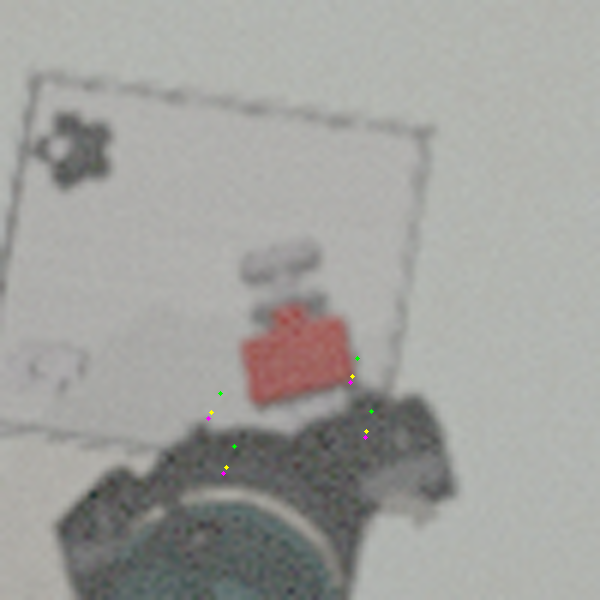

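>>> servo_tool(
  steps=[
    [0.65, 0.003, 0, 0.015, 0, 0, 0],
    [0.65, 0.003, 0, 0.015, 0, 0, 0],
    [0.65, 0.002, 0, 0.015, 0, 0, 0],
    [0.65, 0.002, 0, 0.01, 0, 0, 0],
    [0.65, 0, 0, 0, 0, 0, 0],
  ],
)

```text
time: 9.65
ee_pos: [427.5, 280.8, 17.4]
orientation: [[0.953, 0.24, 0.186], [0.236, -0.971, 0.043], [0.191, 0.003, -0.982]]
force: [0.8, 0.1, 0.7]
width: 55.2
```

```bash
python3 plan2.py 419 276 24 14.5 12 40 1
python3 - <<'E'
from look import *
look('l',(340,210,460,320,6),(210,210,310,310,6),55)
E

```

```text
now [427.5 280.8  17.4] az 13.9 th 11.0 q [-0.94  0.65  0.28  2.34 -1.53  0.08 -0.53] w 55.2 F [0.8 0.1 0.7] t 9.65 target [427.1 278.1 -15.1]
[-0.0073, 0.0024, 0.0317] [0.31, 0.98, -0.58]
```

View pics/l_side_z.png

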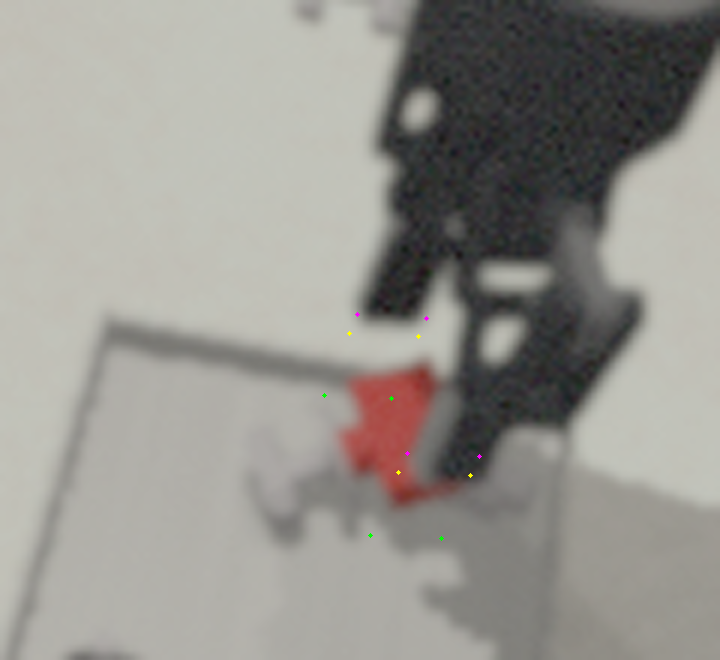

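View pics/l_top_z.png

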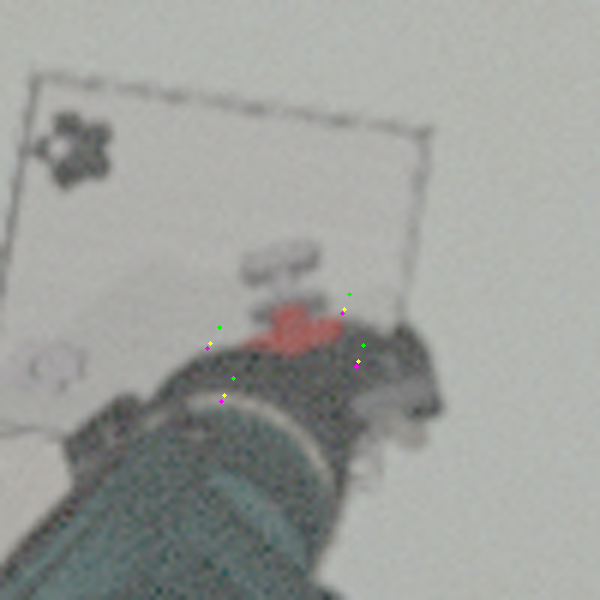

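```bash
python3 plan2.py 424.5 277 -14 14.5 3 0 5
```

```text
now [426.2 279.7  17.7] az 13.9 th 11.0 q [-0.94  0.65  0.29  2.34 -1.53  0.08 -0.53] w 55.4 F [0.1 1.6 0.7] t 9.75 target [424.5 277.  -14. ]
[-0.0017, 0.0004, 0.0061] [0.07, -1.59, -0.11]
[-0.0015, 0.0004, 0.0062] [0.07, -1.59, -0.11]
[-0.0013, 0.0004, 0.0062] [0.07, -1.59, -0.11]
[-0.0011, 0.0004, 0.0062] [0.07, -1.59, -0.11]
[-0.001, 0.0004, 0.0063] [0.07, -1.59, -0.11]
```

>>> servo_tool(
  steps=[
    [0.65, 0, 0, 0, 0, -3, 0],
    [0.65, -0.002, 0.001, 0.003, 0, -3, 0],
    [0.65, -0.001, 0.001, 0.006, 0, -2, 0],
    [0.65, -0.001, 0, 0.007, 0, 0, 0],
    [0.65, -0.001, 0, 0.006, 0, 0, 0],
  ],
)

```text
time: 10.17
ee_pos: [424.4, 279.0, -6.0]
orientation: [[0.968, 0.243, 0.066], [0.243, -0.97, 0.015], [0.067, 0.002, -0.998]]
force: [-0.4, 1.5, -1.0]
width: 55.7
```

>>> servo_tool(
  steps=[
    [0.65, 0, 0, 0, 0, 0, 0],
    [0.65, 0, 0, 0, 0, 0, 0],
  ],
)

```text
time: 10.33
ee_pos: [422.9, 278.6, -6.1]
orientation: [[0.968, 0.242, 0.062], [0.241, -0.97, 0.016], [0.064, -0.001, -0.998]]
force: [-0.1, -0.5, 0.9]
width: 55.8
```

```bash
python3 plan2.py 424.5 277 -14 14.5 3 0 1
python3 - <<'E'
from look import *
look('m',(340,210,460,320,6),(210,210,310,310,6),55)
E

```

```text
now [422.9 278.6  -6.1] az 14.0 th 3.7 q [-1.07  0.76  0.54  2.28 -1.25  0.36 -0.78] w 55.8 F [-0.1 -0.5  0.9] t 10.33 target [424.5 277.  -14. ]
[0.0007, 0.0019, 0.008] [-0.01, -0.67, -0.52]
```

View pics/m_side_z.png

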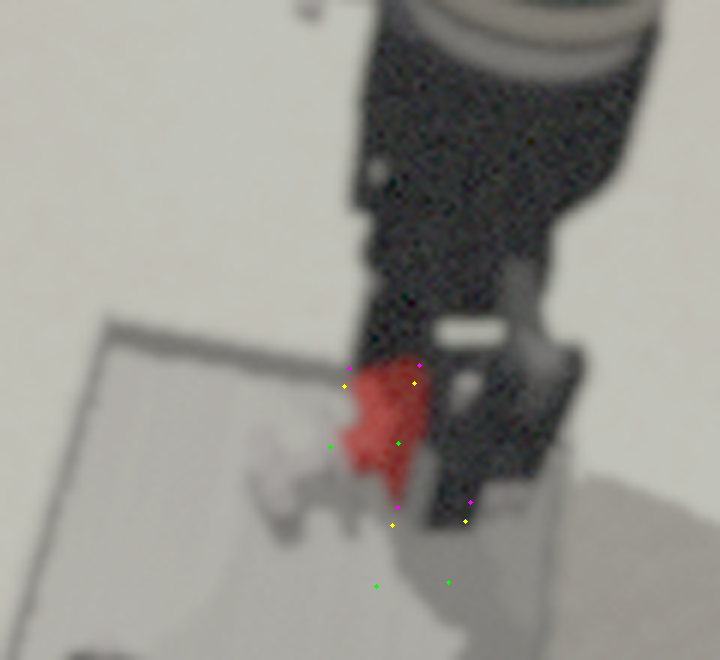

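>>> servo_tool(
  steps=[
    [0.65, 0.001, 0.001, 0.005, 0, 0, 0],
    [0.65, 0.001, 0.001, 0.004, 0, 0, 0],
    [0.5, 0, 0, 0, 0, 0, 0],
    [0.4, 0, 0, 0, 0, 0, 0],
    [0.3, 0, 0, 0, 0, 0, 0],
  ],
)

```text
time: 10.85
ee_pos: [427.0, 277.3, -15.0]
orientation: [[0.969, 0.241, 0.063], [0.24, -0.971, 0.017], [0.065, -0.001, -0.998]]
force: [1.1, -0.5, -0.8]
width: 42.9
```

>>> servo_tool(
  steps=[
    [0.3, 0, 0, 0, 0, 0, 0],
    [0.3, 0, 0, 0, 0, 0, 0],
    [0.3, 0, 0, 0, 0, 0, 0],
  ],
)

```text
time: 11.1
ee_pos: [426.7, 277.6, -15.0]
orientation: [[0.968, 0.242, 0.062], [0.241, -0.97, 0.017], [0.065, -0.001, -0.998]]
force: [0.7, -0.4, -0.8]
width: 43.1
```

```bash
python3 plan2.py 424.5 277 -14 14.5 3 0 1
python3 - <<'E'
from look import *
look('n',(340,210,460,320,6),(210,210,310,310,6),None)
E

```

```text
now [426.7 277.6 -15. ] az 14.0 th 3.7 q [-1.05  0.77  0.51  2.27 -1.28  0.34 -0.75] w 43.1 F [ 0.7 -0.4 -0.8] t 11.1 target [424.5 277.  -14. ]
[-0.0022, 0.0, -0.0011] [-0.05, -0.71, -0.53]
```

View pics/n_side_z.png

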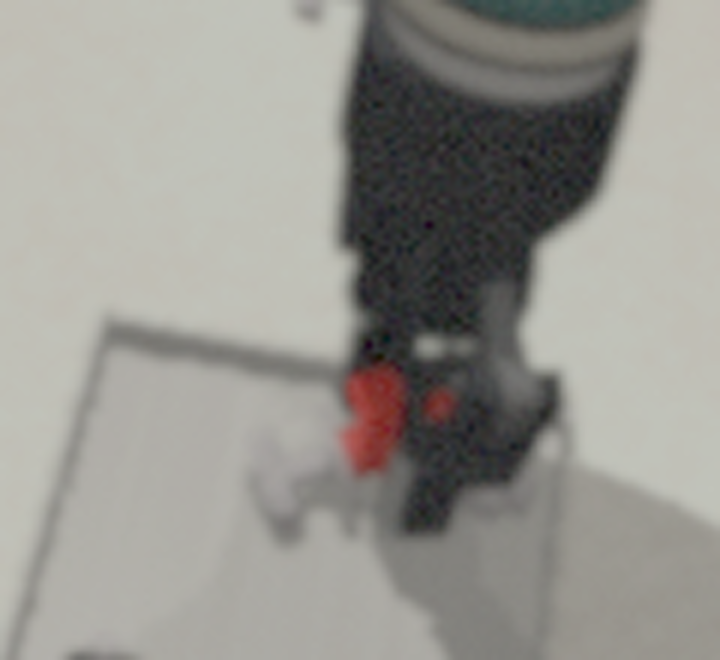

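The width is 43 mm, so the wing is held across its ends. I'll lift now.

>>> servo_tool(
  steps=[
    [0.3, 0, 0, -0.006, 0, 0, 0],
    [0.3, 0, 0, -0.015, 0, 0, 0],
    [0.3, 0, 0, -0.025, 0, 0, 0],
    [0.3, 0, 0, -0.03, 0, 0, 0],
    [0.3, 0, 0, -0.03, 0, 0, 0],
  ],
)

```text
time: 11.62
ee_pos: [418.9, 275.2, 91.8]
orientation: [[0.969, 0.241, 0.06], [0.241, -0.97, 0.016], [0.062, -0.001, -0.998]]
force: [1.0, 0.5, -1.3]
width: 42.2
```

>>> servo_tool(
  steps=[
    [0.3, 0.01, 0.01, -0.025, 0, -3, 0],
    [0.3, 0.015, 0.02, -0.01, 0, -6, 0],
    [0.3, 0.015, 0.02, 0, 0, -6, 0],
    [0.3, 0.015, 0.02, 0, 0, -6, 0],
    [0.3, 0.01, 0.02, 0, 0, -6, 0],
  ],
)

```text
time: 12.03
ee_pos: [504.3, 203.5, 120.5]
orientation: [[0.89, 0.243, -0.386], [0.223, -0.97, -0.095], [-0.397, -0.001, -0.918]]
force: [-0.3, 1.5, -0.5]
width: 42.9
```

```bash
python3 plan2.py 500 180 120 14.5 -60 0 1
python3 - <<'E'
from look import *
look('o',(300,130,480,310,4),(230,160,370,300,5),43)
E

```

```text
now [504.3 203.5 120.5] az 14.1 th -23.4 q [-0.96  0.85  0.88  1.83 -0.61  1.24 -1.11] w 42.9 F [-0.3  1.5 -0.5] t 12.03 target [500. 180. 120.]
[-0.0089, 0.0218, 0.0044] [-0.36, -36.6, -0.29]
```

View pics/o_side_z.png

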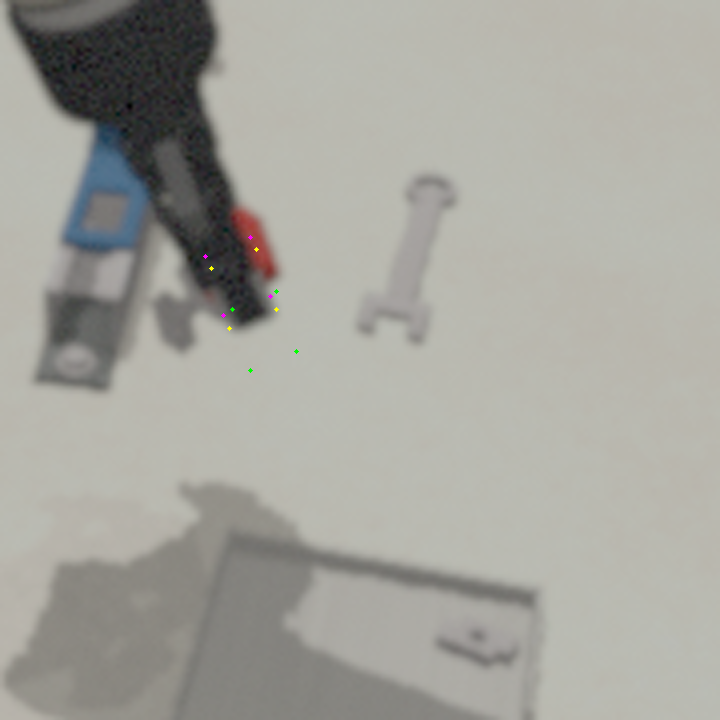

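View pics/o_top_z.png

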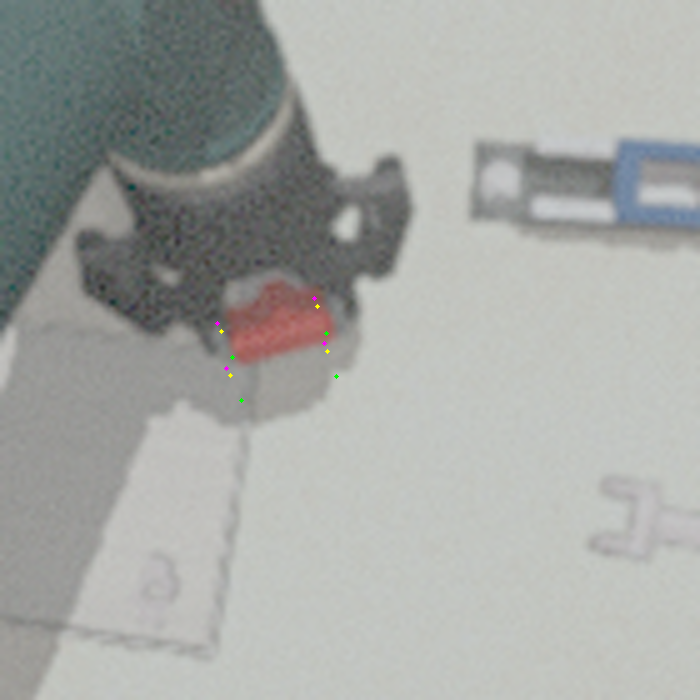

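The knob is held firmly, as both views show. I'll keep tilting to bring it upright.

```bash
python3 plan2.py 446 160 85 14.5 -66 0 7
```

```text
now [507.8 199.4 117.8] az 13.7 th -23.2 q [-0.95  0.85  0.88  1.83 -0.61  1.24 -1.11] w 42.7 F [-0.8  1.3 -1.3] t 12.13 target [446. 160.  85.]
[-0.0073, 0.0033, 0.0082] [-0.04, -6.11, -0.11]
[-0.0064, 0.0033, 0.009] [-0.04, -6.11, -0.11]
[-0.0054, 0.0033, 0.0096] [-0.04, -6.11, -0.11]
[-0.0043, 0.0033, 0.0101] [-0.04, -6.11, -0.11]
[-0.0032, 0.0033, 0.0105] [-0.04, -6.11, -0.11]
[-0.0021, 0.0033, 0.0108] [-0.04, -6.11, -0.11]
[-0.0009, 0.0033, 0.011] [-0.04, -6.11, -0.11]
```

>>> servo_tool(
  steps=[
    [0.3, -0.007, 0.003, 0.008, 0, -6, 0],
    [0.3, -0.006, 0.003, 0.009, 0, -6, 0],
    [0.3, -0.005, 0.003, 0.0095, 0, -6, 0],
    [0.3, -0.004, 0.003, 0.01, 0, -6, 0],
    [0.3, -0.003, 0.003, 0.0105, 0, -6, 0],
  ],
)

```text
time: 12.55
ee_pos: [459.1, 177.6, 95.4]
orientation: [[0.577, 0.242, -0.78], [0.145, -0.97, -0.194], [-0.804, -0.001, -0.595]]
force: [-0.3, 0.1, -0.0]
width: 42.6
```

>>> servo_tool(
  steps=[
    [0.3, -0.002, 0.003, 0.011, 0, -6, 0],
    [0.3, -0.001, 0.003, 0.011, 0, -6, 0],
    [0.3, 0, 0, 0, 0, 0, 0],
  ],
)

```text
time: 12.8
ee_pos: [438.6, 166.5, 80.8]
orientation: [[0.397, 0.242, -0.885], [0.1, -0.97, -0.22], [-0.912, -0.001, -0.41]]
force: [-1.4, 0.1, -2.6]
width: 43.0
```

```bash
python3 plan2.py 446 160 85 14.5 -66 0 1
python3 - <<'E'
from look import *
look('p',(300,150,460,310,4.5),(250,180,370,290,5),43)
E

```

```text
now [438.6 166.5  80.8] az 14.1 th -65.8 q [-0.78  1.18  0.71  1.6  -0.42  1.79 -1.11] w 43.0 F [-1.4  0.1 -2.6] t 12.8 target [446. 160.  85.]
[-0.0015, 0.0081, -0.0069] [-0.48, -0.19, -0.15]
```

View pics/p_side_z.png

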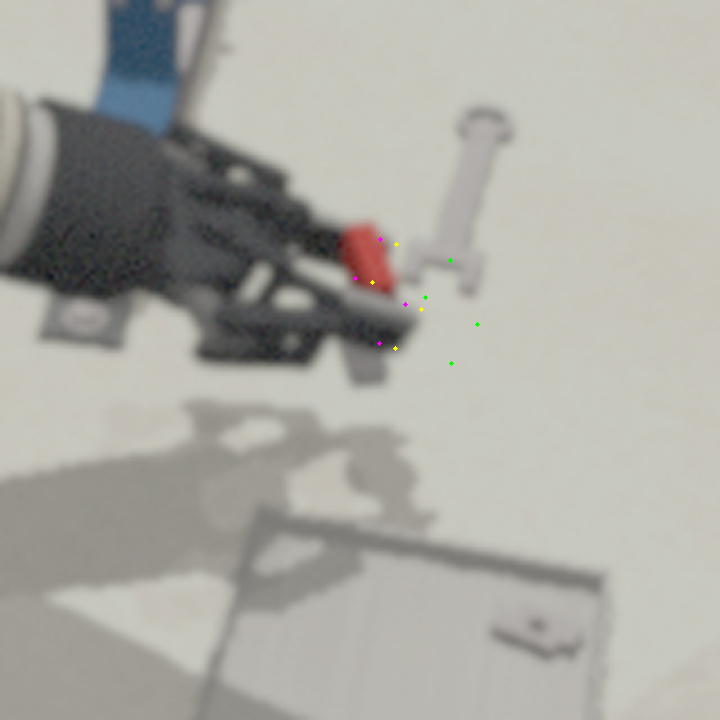

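View pics/p_top_z.png

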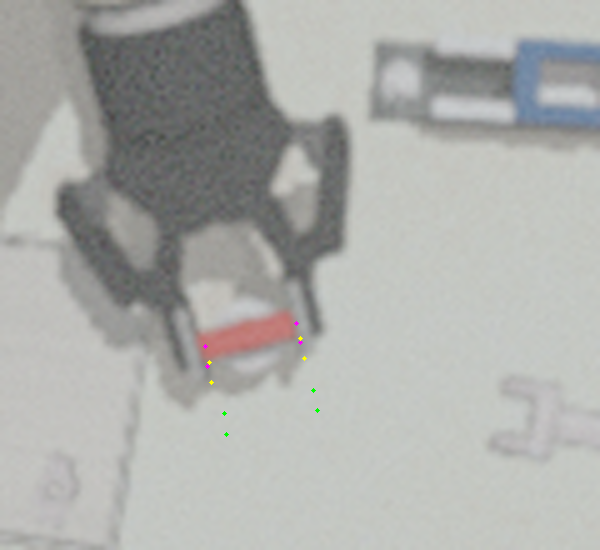

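```bash
python3 - <<'E'
from h import *
S=load('side','p');T=load('top','p')
s=lambda u,v:((u+.5)/4.5-.5+300,(v+.5)/4.5-.5+150); t=lambda u,v:((u+.5)/5-.5+250,(v+.5)/5-.5+180)
print(tri(S,s(343,235),T,t(293,313)),tri(S,s(375,226),T,t(297,335)))
# head near bottom in side (365,383): with knob xy
print(at_z(T,*t(248,334),85))
for z in(10,20,30,40): print(z,at_z(S,*s(366,383),z).round(1))
E
```

```text
(array([484.82554863, 155.17257945, 107.95844787]), np.float64(2.5434638581025073)) (array([473.41849208, 153.35341335, 112.61584469]), np.float64(0.6262462145197829))
[474.18166926 176.52065127  85.        ]
10 [468.9 137.   10. ]
20 [469.5 148.2  20. ]
30 [470.1 159.5  30. ]
40 [470.7 170.7  40. ]
```

The knob is close to upright, about 48 mm above the bench, over clear bench near (475,177). Lowering.

>>> servo_tool(
  steps=[
    [0.3, 0.006, 0, 0.003, 0, 0, 0],
    [0.3, 0.009, 0, 0.004, 0, 0, 0],
    [0.3, 0.009, 0, 0.004, 0, 0, 0],
    [0.3, 0.006, 0, 0.003, 0, 0, 0],
    [0.3, 0, 0, 0, 0, 0, 0],
  ],
)

```text
time: 13.32
ee_pos: [440.5, 167.1, 50.9]
orientation: [[0.404, 0.242, -0.882], [0.103, -0.97, -0.219], [-0.909, -0.002, -0.417]]
force: [-0.3, 0.2, -0.4]
width: 43.0
```

```bash
python3 plan2.py 446 160 85 14.5 -66 0 1
python3 - <<'E'
from look import *
look('q',(320,180,440,290,6),(250,180,370,290,5),None)
E

```

```text
now [440.5 167.1  50.9] az 14.3 th -65.3 q [-0.77  1.22  0.7   1.59 -0.45  1.76 -1.11] w 43.0 F [-0.3  0.2 -0.4] t 13.32 target [446. 160.  85.]
[-0.0295, 0.0082, -0.0175] [-0.51, -0.66, -0.09]
```

View pics/q_side_z.png

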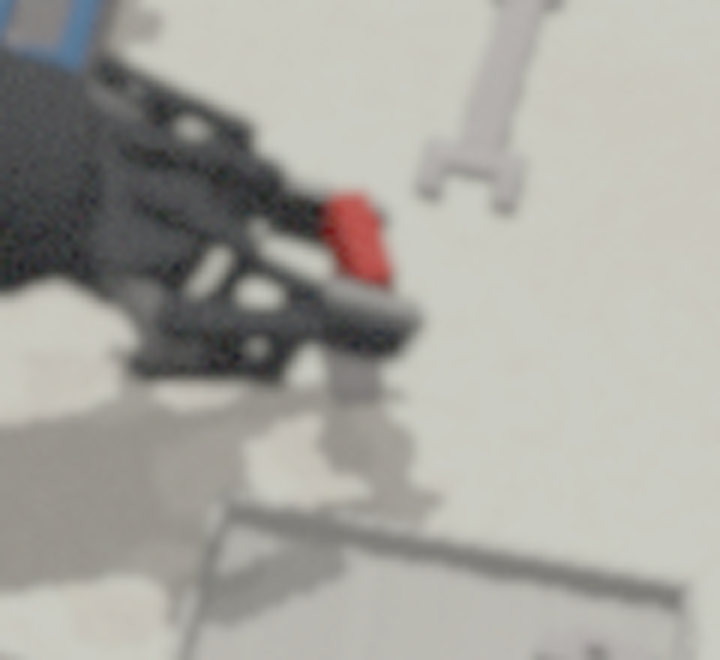

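View pics/q_top_z.png

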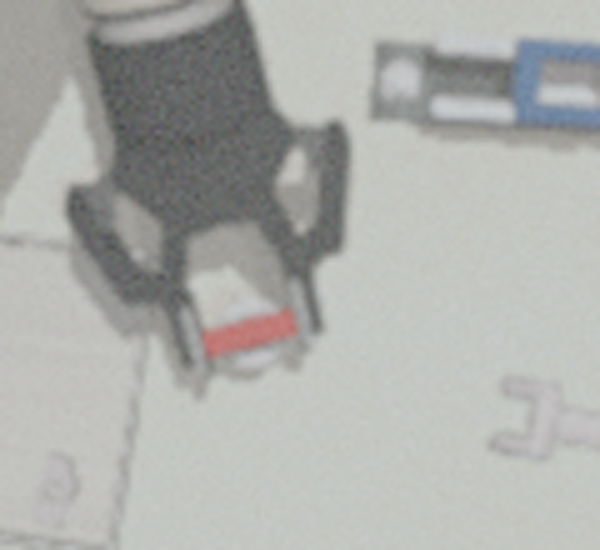

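>>> servo_tool(
  steps=[
    [0.3, 0.0036, 0, 0.0017, 0, 0, 0],
    [0.3, 0.0036, 0, 0.0017, 0, 0, 0],
    [0.3, 0.0036, 0, 0.0017, 0, 0, 0],
    [0.3, 0, 0, 0, 0, 0, 0],
  ],
)

```text
time: 13.75
ee_pos: [440.7, 166.7, 39.4]
orientation: [[0.405, 0.241, -0.882], [0.102, -0.97, -0.219], [-0.909, -0.002, -0.417]]
force: [-0.0, 0.0, -0.6]
width: 42.8
```

>>> servo_tool(
  steps=[
    [0.3, 0.0018, 0, 0.0008, 0, 0, 0],
    [0.3, 0.0018, 0, 0.0008, 0, 0, 0],
    [0.3, 0, 0, 0, 0, 0, 0],
  ],
)

```text
time: 14.0
ee_pos: [441.0, 166.7, 35.9]
orientation: [[0.405, 0.242, -0.882], [0.102, -0.97, -0.219], [-0.909, -0.002, -0.418]]
force: [0.4, -0.0, -1.6]
width: 43.0
```

```bash
python3 plan2.py 446 160 85 14.5 -66 0 1
python3 - <<'E'
from look import *
look('r',(320,180,440,290,6),(250,180,370,290,5),None)
E

```

```text
now [441.  166.7  35.9] az 14.2 th -65.3 q [-0.77  1.24  0.7   1.58 -0.46  1.75 -1.11] w 43.0 F [ 0.4 -0.  -1.6] t 14.0 target [446. 160.  85.]
[-0.0433, 0.0076, -0.0235] [-0.51, -0.69, -0.14]
```

View pics/r_side_z.png

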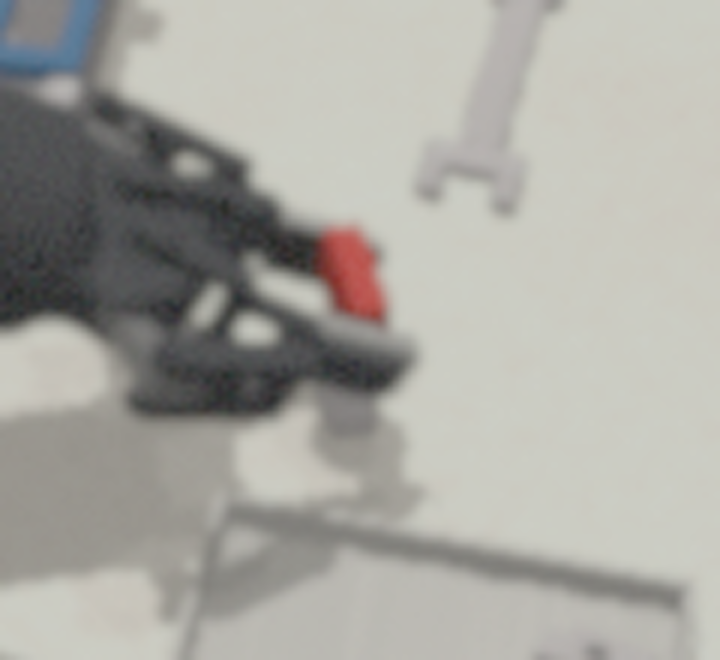

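>>> servo_tool(
  steps=[
    [0.3, 0.0018, 0, 0.0008, 0, 0, 0],
    [0.3, 0.0018, 0, 0.0008, 0, 0, 0],
    [0.3, 0, 0, 0, 0, 0, 0],
  ],
)

```text
time: 14.35
ee_pos: [441.0, 166.8, 31.9]
orientation: [[0.405, 0.242, -0.882], [0.102, -0.97, -0.219], [-0.909, -0.002, -0.418]]
force: [0.6, 0.4, -0.8]
width: 42.7
```

```bash
python3 - <<'E'
from h import *
S=load('side','r')
for z in(0,5,10,15,20): print(z,at_z(S,377.5,252.6,z).round(1))
T=load('top','r')
print(at_z(T,250+249/5,180+334/5,65))
E
```

```text
0 [474.2 179.8   0. ]
5 [474.4 185.    5. ]
10 [474.7 190.2  10. ]
15 [474.9 195.4  15. ]
20 [475.2 200.6  20. ]
[473.16530497 176.0257625   65.        ]
```

>>> servo_tool(
  steps=[
    [0.3, 0.0018, 0, 0.0008, 0, 0, 0],
    [0.3, 0.0018, 0, 0.0008, 0, 0, 0],
    [0.3, 0, 0, 0, 0, 0, 0],
  ],
)

```text
time: 14.6
ee_pos: [441.0, 166.8, 27.9]
orientation: [[0.405, 0.241, -0.882], [0.102, -0.97, -0.219], [-0.909, -0.002, -0.418]]
force: [0.1, 0.7, -1.1]
width: 43.1
```

>>> servo_tool(
  steps=[
    [0.3, 0.0018, 0, 0.0008, 0, 0, 0],
    [0.3, 0, 0, 0, 0, 0, 0],
  ],
)

```text
time: 14.77
ee_pos: [441.2, 166.7, 26.4]
orientation: [[0.405, 0.241, -0.882], [0.102, -0.97, -0.219], [-0.909, -0.001, -0.417]]
force: [0.6, -0.2, -0.1]
width: 42.8
```

>>> servo_tool(
  steps=[
    [0.3, 0.0014, 0, 0.0006, 0, 0, 0],
    [0.3, 0, 0, 0, 0, 0, 0],
  ],
)

```text
time: 14.93
ee_pos: [441.2, 166.7, 26.4]
orientation: [[0.403, 0.241, -0.883], [0.101, -0.971, -0.219], [-0.909, -0.001, -0.416]]
force: [0.7, 0.7, 4.6]
width: 42.5
```

Contact at 4.6 N. I'll check that it is upright before releasing.

```bash
python3 - <<'E'
from look import *
look('s',(320,180,440,290,6),(270,210,330,270,10),None)
E

```

```text
(no output)
```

View pics/s_side_z.png

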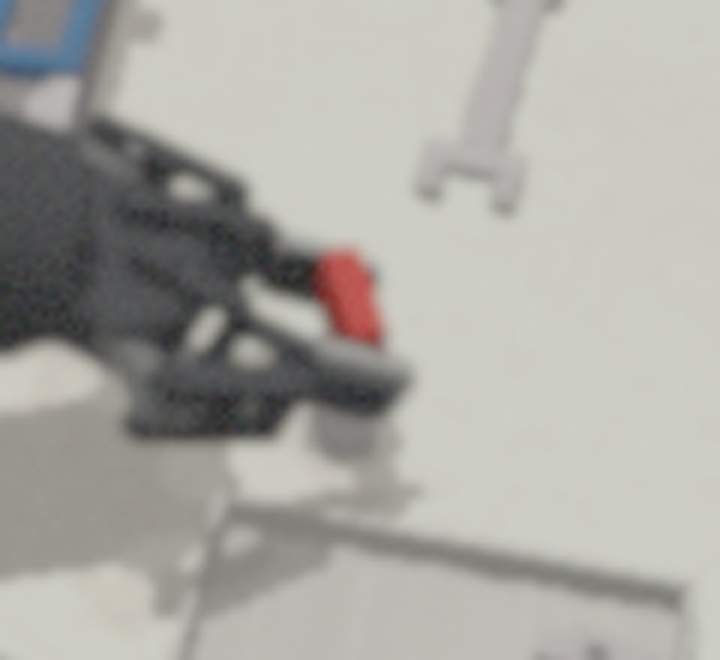

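View pics/s_top_z.png

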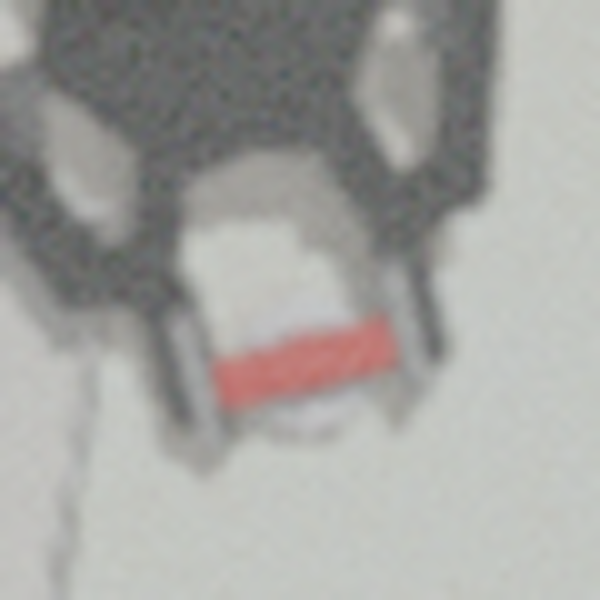

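>>> servo_tool(
  steps=[
    [0.55, 0, 0, 0, 0, 0, 0],
    [0.62, 0, 0, 0, 0, 0, 0],
    [0.68, 0, 0, 0, 0, 0, 0],
    [0.68, 0, 0, 0, 0, 0, 0],
  ],
)

```text
time: 15.37
ee_pos: [441.2, 166.8, 24.5]
orientation: [[0.405, 0.242, -0.882], [0.102, -0.97, -0.219], [-0.908, -0.002, -0.418]]
force: [-0.4, 0.5, -0.4]
width: 58.0
```

```bash
python3 - <<'E'
from look import *
print(ctrl.sense()['width'],ctrl.sense()['force'])
look('t',(320,180,440,290,6),(270,210,330,270,10),None)
E

```

```text
57.96860475357403 [-0.38948678  0.45664074 -0.38704012]
```

View pics/t_side_z.png

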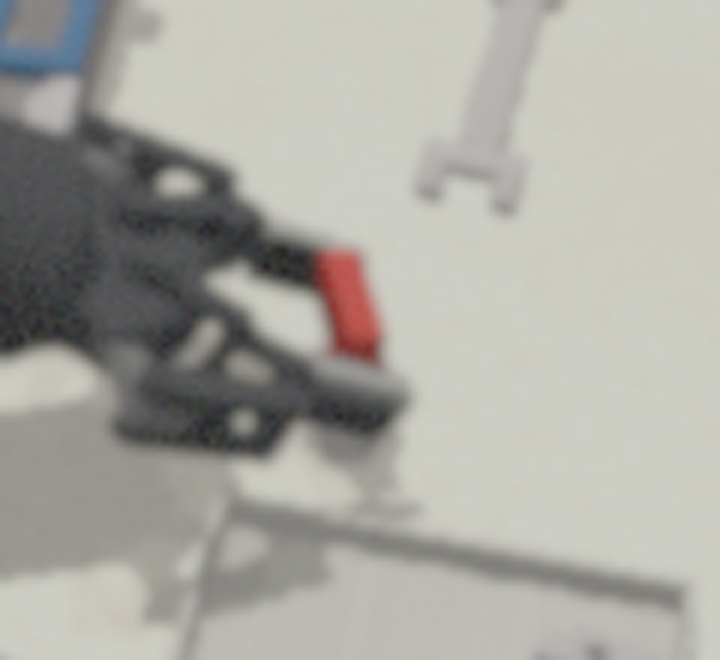

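View pics/t_top_z.png

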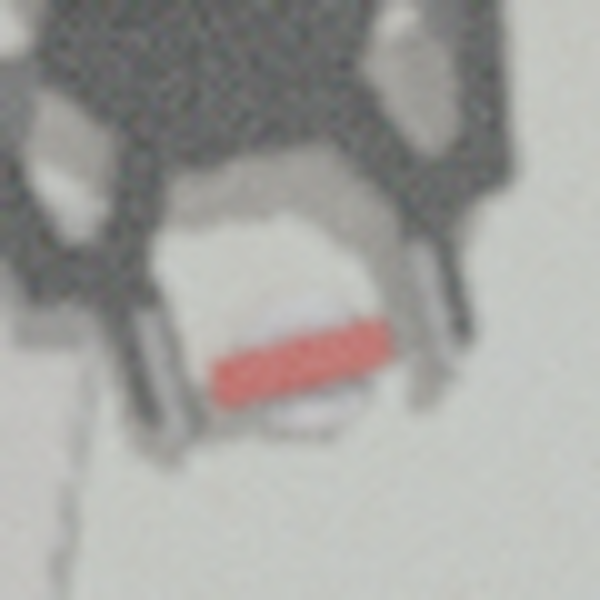

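Released, and the knob stands free between the fingers. Backing out along the tool axis, then up.

>>> servo_tool(
  steps=[
    [0.68, 0, 0, -0.008, 0, 0, 0],
    [0.68, 0, 0, -0.016, 0, 0, 0],
    [0.68, 0, 0, -0.02, 0, 0, 0],
    [0.68, 0, 0, -0.02, 0, 0, 0],
    [0.68, -0.01, 0, -0.015, 0, 0, 0],
  ],
)

```text
time: 15.88
ee_pos: [508.4, 183.3, 66.3]
orientation: [[0.406, 0.242, -0.881], [0.103, -0.97, -0.22], [-0.908, -0.002, -0.419]]
force: [0.1, -0.2, -0.9]
width: 58.1
```

>>> servo_tool(
  steps=[
    [0.68, -0.025, 0, -0.01, 0, 0, 0],
    [0.68, -0.03, 0, -0.01, 0, 0, 0],
    [0.68, -0.03, 0, -0.01, 0, 0, 0],
    [0.6, -0.02, 0, -0.005, 0, 6, 0],
    [0.6, -0.01, 0, 0, 0, 6, 0],
  ],
)

```text
time: 16.3
ee_pos: [492.4, 178.2, 187.1]
orientation: [[0.585, 0.242, -0.774], [0.146, -0.97, -0.192], [-0.797, -0.0, -0.603]]
force: [-0.3, -0.1, 0.8]
width: 51.1
```

```bash
python3 - <<'E'
from look import *
look('u',(340,210,420,290,8),(270,215,330,275,10),None)
E
python3 plan2.py 474 176 150 14.5 0 0 9
```

```text
now [491.4 177.6 191.4] az 13.9 th -52.8 q [-0.81  0.98  0.81  1.55 -0.41  1.81 -1.15] w 51.3 F [ 0.8 -0.5  0.3] t 16.4 target [474. 176. 150.]
[0.0025, -0.0003, 0.0043] [-0.04, 5.86, -0.07]
[0.0021, -0.0003, 0.0045] [-0.04, 5.86, -0.07]
[0.0016, -0.0003, 0.0047] [-0.04, 5.86, -0.07]
[0.0011, -0.0003, 0.0049] [-0.04, 5.86, -0.07]
[0.0006, -0.0003, 0.005] [-0.04, 5.86, -0.07]
[0.0001, -0.0003, 0.005] [-0.04, 5.86, -0.07]
[-0.0004, -0.0003, 0.005] [-0.04, 5.86, -0.07]
[-0.0009, -0.0003, 0.0049] [-0.04, 5.86, -0.07]
[-0.0014, -0.0003, 0.0048] [-0.04, 5.86, -0.07]
```

View pics/u_side_z.png

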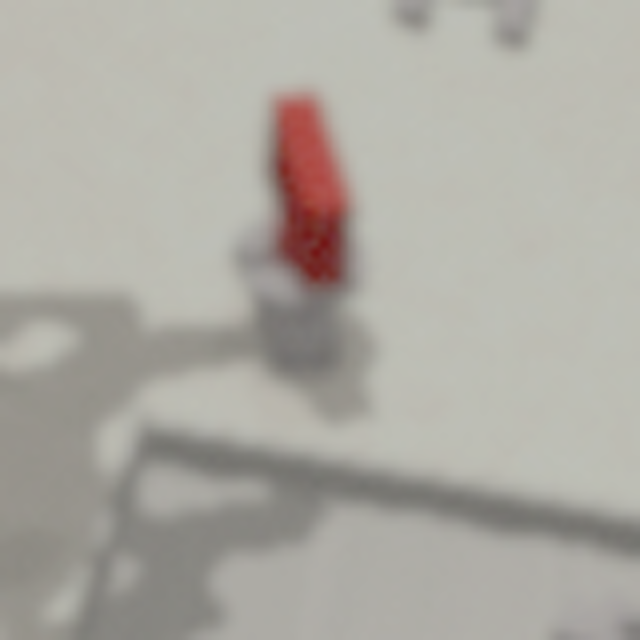

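View pics/u_top_z.png

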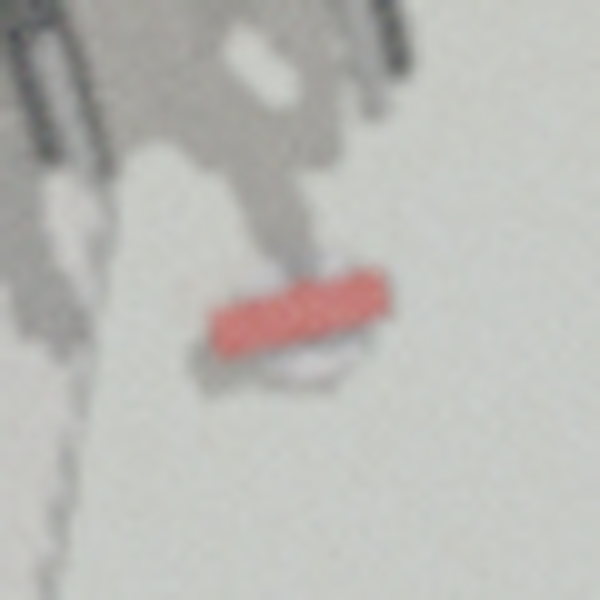

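The knob stands upright on the bench. I'll bring the tool vertical with the jaws across the wing's thickness.

```bash
python3 - <<'E'
from h import *
T=load('top','u');S=load('side','u')
t=lambda u,v:((u+.5)/10-.5+270,(v+.5)/10-.5+215)
c=at_z(T,*t(300,316),62);a=at_z(T,*t(215,338),62);b=at_z(T,*t(388,291),62)
print(c,np.degrees(np.arctan2(*(b-a)[1::-1])),np.linalg.norm(b-a))
from fit import red,knobfit
vt=(T,red(T),(280,230,322,262)); vs=(S,red(S),(365,212,392,252))
for v in([vt],[vs],[vt,vs]): print(knobfit(v,[c[0],c[1],np.radians(-75)],50))
E
python3 plan2.py 474 176 160 104.5 0 0 15
```

```text
[474.67904774 176.75026204  62.        ] -75.1541567496011 42.27797767742822
hole tri (array([594.50755488,  16.53932241,  45.98491793]), np.float64(0.5859145775460124)) [594.21068825  16.54016824  46.        ] [594.80121614  16.51745463  46.        ]
knob top z65 [465.42297359 286.90429539  65.        ]
strut ends [616.54035947  87.70620883] [578.90206035  88.09700521]
strut ends [ 589.46226426 -279.58855817] [ 550.59707765 -277.40424584]
(array([475.34932685, 177.58224357,  -1.32029246]), np.float64(0.012826005099380366))
(array([476.78509799, 174.28076781,  -1.44295898]), np.float64(0.0888490477953594))
(array([475.89579833, 176.7809164 ,  -1.38858886]), np.float64(0.1287351504626596))
now [491.4 177.6 191.4] az 13.9 th -52.8 q [-0.81  0.98  0.81  1.55 -0.41  1.81 -1.15] w 51.3 F [ 0.8 -0.5  0.3] t 16.4 target [474. 176. 160.]
[0.001, -0.0002, 0.0022] [-2.77, 2.73, -5.57]
[0.0009, -0.0002, 0.0022] [-2.77, 2.73, -5.57]
[0.0008, -0.0002, 0.0022] [-2.77, 2.73, -5.57]
[0.0007, -0.0003, 0.0023] [-2.77, 2.73, -5.57]
[0.0006, -0.0003, 0.0023] [-2.77, 2.73, -5.57]
[0.0006, -0.0004, 0.0023] [-2.77, 2.73, -5.57]
[0.0005, -0.0004, 0.0023] [-2.77, 2.73, -5.57]
[0.0004, -0.0005, 0.0023] [-2.77, 2.73, -5.57]
[0.0004, -0.0006, 0.0023] [-2.77, 2.73, -5.57]
[0.0003, -0.0006, 0.0023] [-2.77, 2.73, -5.57]
[0.0003, -0.0007, 0.0023] [-2.77, 2.73, -5.57]
[0.0002, -0.0008, 0.0022] [-2.77, 2.73, -5.57]
[0.0002, -0.0009, 0.0022] [-2.77, 2.73, -5.57]
[0.0002, -0.001, 0.0022] [-2.77, 2.73, -5.57]
[0.0002, -0.0011, 0.0021] [-2.77, 2.73, -5.57]
```

>>> servo_tool(
  steps=[
    [0.6, 0, 0, 0, -2.8, 2.7, -5.6],
    [0.6, 0, 0, 0, -2.8, 2.7, -5.6],
    [0.6, 0, 0, 0, -2.8, 2.7, -5.6],
    [0.6, 0, 0, 0, -2.8, 2.7, -5.6],
    [0.6, 0, 0, 0, -2.8, 2.7, -5.6],
  ],
)

```text
time: 16.82
ee_pos: [490.6, 179.5, 185.0]
orientation: [[0.503, 0.684, -0.528], [0.635, -0.707, -0.312], [-0.586, -0.178, -0.79]]
force: [-1.4, 0.5, 0.4]
width: 51.2
```

>>> servo_tool(
  steps=[
    [0.6, 0, 0, 0, -2.8, 2.7, -5.6],
    [0.6, 0, 0, 0, -2.8, 2.7, -5.6],
    [0.6, 0, 0, 0, -2.8, 2.7, -5.6],
    [0.6, 0, 0, 0, -2.8, 2.7, -5.6],
    [0.6, 0, 0, 0, -2.8, 2.7, -5.6],
  ],
)

```text
time: 17.23
ee_pos: [490.4, 179.5, 185.4]
orientation: [[0.184, 0.954, -0.238], [0.94, -0.241, -0.24], [-0.286, -0.179, -0.941]]
force: [-0.0, -0.1, -0.7]
width: 51.0
```

>>> servo_tool(
  steps=[
    [0.6, 0, 0, 0, -2.8, 2.7, -5.6],
    [0.6, 0, 0, 0, -2.8, 2.7, -5.6],
    [0.6, 0, 0, 0, -2.8, 2.7, -5.6],
    [0.6, 0, 0, 0, -2.8, 2.7, -5.6],
    [0.6, 0, 0, 0, -2.8, 2.7, -5.6],
  ],
)

```text
time: 17.65
ee_pos: [490.2, 179.1, 185.8]
orientation: [[-0.269, 0.963, -0.006], [0.963, 0.269, -0.006], [-0.004, -0.008, -1.0]]
force: [0.1, 0.0, -0.3]
width: 51.3
```

```bash
python3 plan2.py 477 177 80 104.5 0 0 4;python3 plan.py 477 177 80 104.5 4
```

```text
now [490.2 179.1 185.8] az 105.6 th -0.2 q [-0.75  0.39  0.41  2.09 -0.23  0.71  0.08] w 51.3 F [ 0.1  0.  -0.3] t 17.65 target [477. 177.  80.]
[0.0005, -0.0031, 0.0265] [-0.11, 0.05, 0.27]
[0.0004, -0.0032, 0.0265] [-0.11, 0.05, 0.27]
[0.0004, -0.0032, 0.0265] [-0.11, 0.05, 0.27]
[0.0003, -0.0033, 0.0264] [-0.11, 0.05, 0.27]
now [490.2 179.1 185.8] yaw 105.59 q7 0.08 w 51.3 F [ 0.1  0.  -0.3] t 17.65
[0.0005, -0.0031, 0.0265] [-0.11, 0.05, 0.27]
[0.0004, -0.0032, 0.0265] [-0.11, 0.05, 0.27]
[0.0004, -0.0032, 0.0265] [-0.11, 0.05, 0.27]
[0.0003, -0.0033, 0.0264] [-0.11, 0.05, 0.27]
```

>>> servo_tool(
  steps=[
    [0.6, 0.0005, -0.003, 0.02, 0, 0, 0.5],
    [0.6, 0.0005, -0.003, 0.028, 0, 0, 0.4],
    [0.6, 0.0005, -0.003, 0.028, 0, 0, 0],
    [0.6, 0, -0.003, 0.025, 0, 0, 0],
    [0.6, 0, 0, 0, 0, 0, 0],
  ],
)

```text
time: 18.07
ee_pos: [473.6, 174.9, 80.9]
orientation: [[-0.248, 0.969, -0.017], [0.969, 0.248, -0.011], [-0.007, -0.02, -1.0]]
force: [-0.3, 0.3, -0.8]
width: 51.0
```

```bash
python3 plan.py 478 177 8 104.7 5
python3 - <<'E'
from look import *
look('v',(330,180,430,270,7),(260,200,340,280,8),51)
E
```

```text
now [473.6 174.9  80.9] yaw 104.35 q7 0.16 w 51.0 F [-0.3  0.3 -0.8] t 18.07
[0.0003, 0.0012, 0.0146] [-0.22, 0.08, -0.07]
[0.0003, 0.0012, 0.0146] [-0.22, 0.08, -0.07]
[0.0002, 0.0011, 0.0146] [-0.22, 0.08, -0.07]
[0.0002, 0.0011, 0.0146] [-0.22, 0.08, -0.07]
[0.0002, 0.001, 0.0146] [-0.22, 0.08, -0.07]
```

View pics/v_side_z.png

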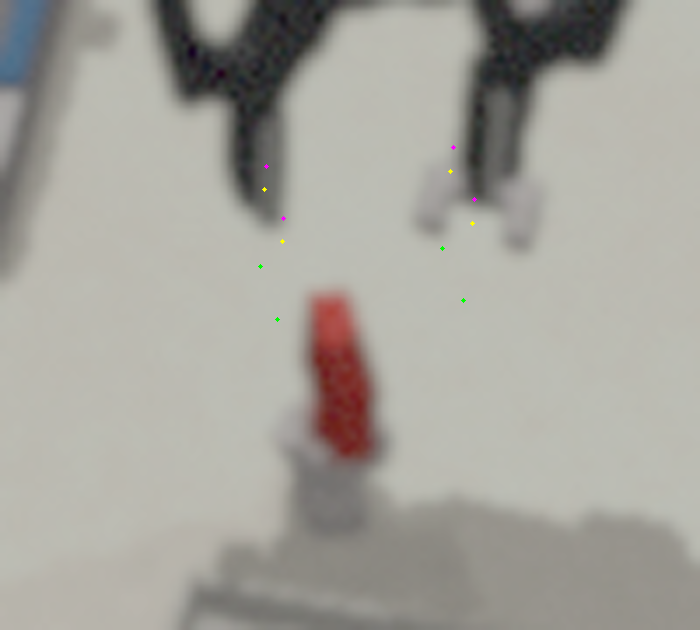

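View pics/v_top_z.png

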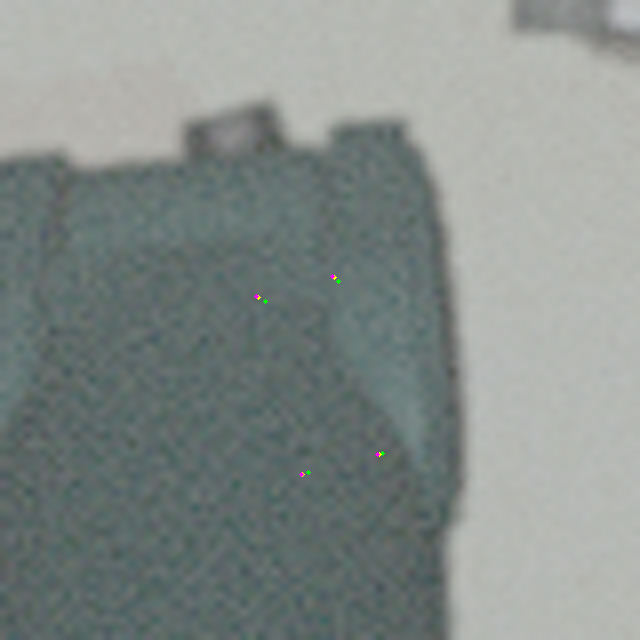

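>>> servo_tool(
  steps=[
    [0.6, 0, 0.001, 0.01, 0, 0, 0],
    [0.6, 0, 0.001, 0.015, 0, 0, 0],
    [0.6, 0, 0.001, 0.018, 0, 0, 0],
    [0.6, 0, 0, 0.016, 0, 0, 0],
    [0.6, 0, 0, 0.008, 0, 0, 0],
  ],
)

```text
time: 18.58
ee_pos: [480.8, 177.0, 17.2]
orientation: [[-0.248, 0.969, -0.007], [0.969, 0.248, -0.007], [-0.005, -0.008, -1.0]]
force: [0.0, -1.2, -1.2]
width: 51.4
```

>>> servo_tool(
  steps=[
    [0.6, 0, 0, 0, 0, 0, 0],
    [0.6, 0, 0, 0, 0, 0, 0],
  ],
)

```text
time: 18.75
ee_pos: [480.5, 176.7, 18.1]
orientation: [[-0.248, 0.969, -0.007], [0.969, 0.248, -0.007], [-0.005, -0.009, -1.0]]
force: [0.7, -0.1, 0.8]
width: 51.4
```

```bash
python3 plan.py 477 177 7 104.7 1
python3 - <<'E'
from look import *
look('w',(330,180,430,270,7),None,51)
E
```

```text
now [480.5 176.7  18.1] yaw 104.35 q7 0.21 w 51.4 F [ 0.7 -0.1  0.8] t 18.75
[0.0012, -0.0033, 0.0111] [-0.5, 0.3, -0.35]
```

View pics/w_side_z.png

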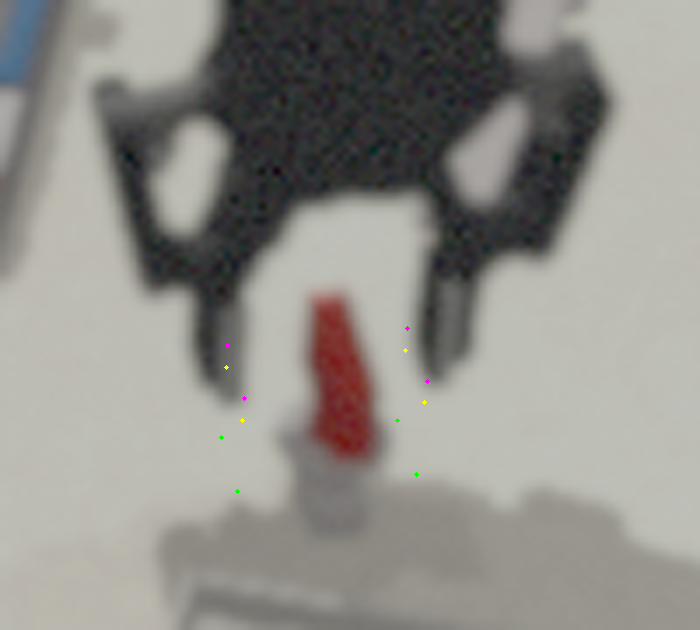

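The jaws straddle the wing and are well centred. I'll lower 11 mm more and close.

>>> servo_tool(
  steps=[
    [0.6, 0, -0.001, 0.005, -0.4, 0.3, -0.3],
    [0.6, 0, -0.001, 0.006, 0, 0, 0],
    [0.6, 0, 0, 0, 0, 0, 0],
    [0.4, 0, 0, 0, 0, 0, 0],
    [0.25, 0, 0, 0, 0, 0, 0],
  ],
)

```text
time: 19.22
ee_pos: [477.8, 176.0, 6.8]
orientation: [[-0.253, 0.967, -0.002], [0.967, 0.253, -0.001], [0.0, -0.003, -1.0]]
force: [-0.4, -0.3, 0.4]
width: 28.0
```

>>> servo_tool(
  steps=[
    [0.1, 0, 0, 0, 0, 0, 0],
    [0.05, 0, 0, 0, 0, 0, 0],
    [0.05, 0, 0, 0, 0, 0, 0],
    [0.05, 0, 0, 0, 0, 0, 0],
  ],
)

```text
time: 19.55
ee_pos: [477.7, 176.0, 6.9]
orientation: [[-0.253, 0.967, -0.003], [0.967, 0.253, -0.001], [0.0, -0.003, -1.0]]
force: [-0.7, 0.2, 3.6]
width: 12.2
```

```bash
python3 plan.py 477 177 7 104.7 1
python3 - <<'E'
from look import *
look('x',(330,180,430,270,7),None,13)
E
```

```text
now [477.7 176.    6.9] yaw 104.66 q7 0.23 w 12.2 F [-0.7  0.2  3.6] t 19.55
[0.0011, -0.0005, -0.0001] [-0.15, -0.0, -0.04]
```

View pics/x_side_z.png

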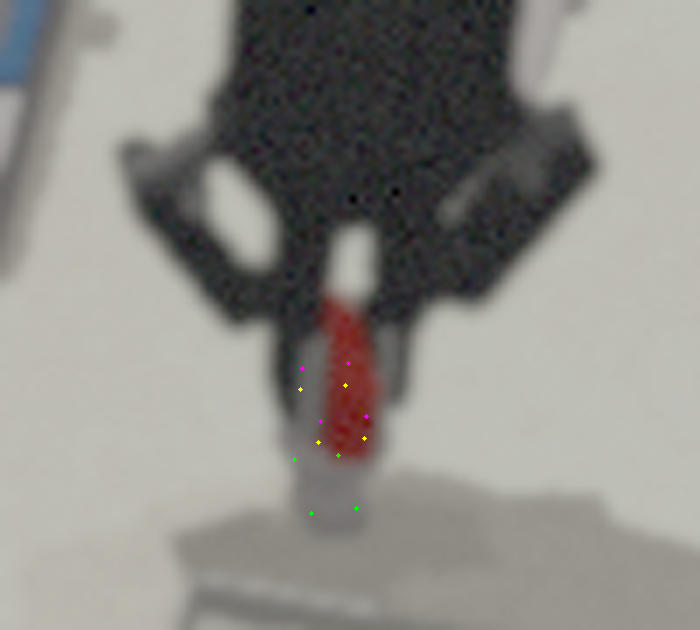

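Gripped, width 12.2 mm. Lifting and carrying it to above the hole.

>>> servo_tool(
  steps=[
    [0.05, 0, 0, -0.008, 0, 0, 0],
    [0.05, 0, 0, -0.02, 0, 0, 0],
    [0.05, 0, 0, -0.03, 0, 0, 0],
    [0.05, 0, 0, -0.03, 0, 0, 0],
    [0.05, 0, 0, -0.01, 0, 0, 0],
  ],
)

```text
time: 20.02
ee_pos: [480.2, 176.6, 108.1]
orientation: [[-0.253, 0.968, 0.003], [0.968, 0.253, 0.001], [0.001, 0.003, -1.0]]
force: [1.2, 0.8, -0.1]
width: 12.4
```

```bash
python3 plan.py 596.5 15.5 100 85.7 8
```

```text
now [480.2 176.6 108.1] yaw 104.64 q7 0.15 w 12.4 F [ 1.2  0.8 -0.1] t 20.02
[-0.0232, 0.009, 0.001] [0.02, -0.01, 2.37]
[-0.0228, 0.0099, 0.001] [0.02, -0.01, 2.37]
[-0.0223, 0.0109, 0.001] [0.02, -0.01, 2.37]
[-0.0219, 0.0118, 0.001] [0.02, -0.01, 2.37]
[-0.0214, 0.0127, 0.001] [0.02, -0.01, 2.37]
[-0.0208, 0.0135, 0.001] [0.02, -0.01, 2.37]
[-0.0203, 0.0144, 0.001] [0.02, -0.01, 2.37]
[-0.0196, 0.0152, 0.001] [0.02, -0.01, 2.37]
```

>>> servo_tool(
  steps=[
    [0.05, -0.023, 0.009, 0.001, 0, 0, 2.4],
    [0.05, -0.023, 0.01, 0.001, 0, 0, 2.4],
    [0.05, -0.0225, 0.011, 0.001, 0, 0, 2.4],
    [0.05, -0.022, 0.012, 0.001, 0, 0, 2.4],
    [0.05, -0.0215, 0.0125, 0.001, 0, 0, 2.4],
  ],
)

```text
time: 20.43
ee_pos: [551.4, 74.1, 99.4]
orientation: [[-0.045, 0.999, -0.003], [0.999, 0.045, -0.001], [-0.001, -0.003, -1.0]]
force: [-0.4, -0.3, -1.0]
width: 12.1
```

>>> servo_tool(
  steps=[
    [0.05, -0.021, 0.0135, 0.001, 0, 0, 2.4],
    [0.05, -0.02, 0.0145, 0.001, 0, 0, 2.4],
    [0.05, -0.0195, 0.015, 0.001, 0, 0, 2.2],
    [0.05, 0, 0, 0, 0, 0, 0],
    [0.05, 0, 0, 0, 0, 0, 0],
  ],
)

```text
time: 20.85
ee_pos: [594.7, 12.7, 96.2]
orientation: [[0.078, 0.997, -0.002], [0.997, -0.078, -0.002], [-0.002, -0.002, -1.0]]
force: [-0.6, 0.5, -1.4]
width: 12.1
```

```bash
python3 plan.py 596.5 15.5 65 85.7 1
python3 - <<'E'
from look import *
look('y',(290,110,370,200,8),(330,160,420,230,8),13)
E
```

```text
now [594.7  12.7  96.2] yaw 85.5 q7 0.21 w 12.1 F [-0.6  0.5 -1.4] t 20.85
[0.003, 0.0016, 0.0312] [-0.13, 0.12, -0.2]
```

View pics/y_side_z.png

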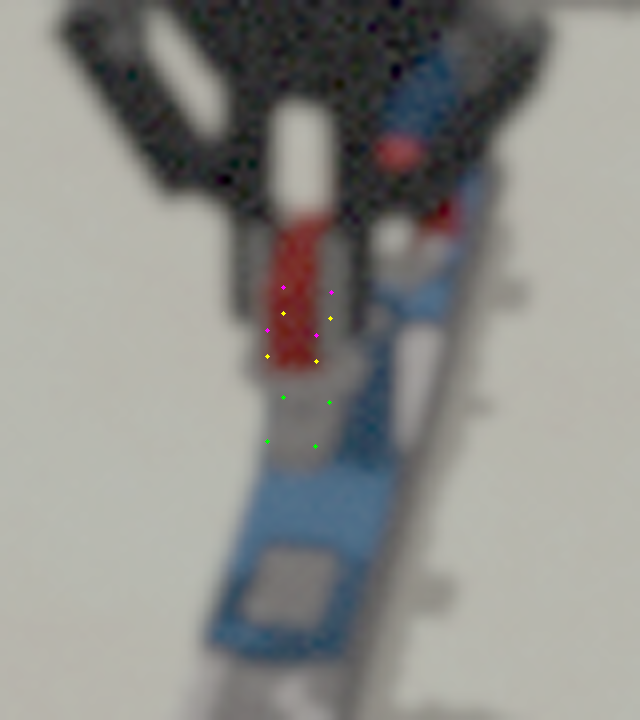

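View pics/y_top_z.png

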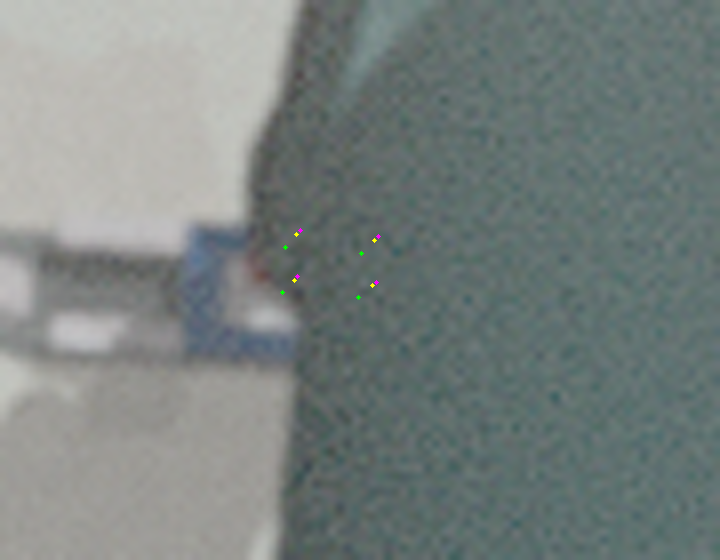

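```bash
cat > model.py <<'E'
from h import *
def edges(P,idx): return [(P[a],P[b]) for a,b in idx]
def box(lx,ly,z0,z1):
    v=[np.array([i*lx/2,j*ly/2,z]) for z in(z0,z1) for i,j in((-1,-1),(1,-1),(1,1),(-1,1))]
    return [(v[a],v[b]) for a,b in ((0,1),(1,2),(2,3),(3,0),(4,5),(5,6),(6,7),(7,4),(0,4),(1,5),(2,6),(3,7))]
def circ(r,z):
    a=np.linspace(0,2*np.pi,33); p=[np.array([r*np.cos(t),r*np.sin(t),z]) for t in a]; return list(zip(p[:-1],p[1:]))
KN=[(box(44,13,34,62),(0,255,0)),(circ(17,26.5)+circ(17,23.5),(255,255,0)),(box(33,17.5,0,9),(0,255,255))]
HO=[([e for e in box(39,21.5,0,0.01)],(0,255,0)),]
def draw(im,c,M,x,y,z,yaw,u0,v0,k):
    a=np.radians(yaw);R=np.array([[np.cos(a),-np.sin(a),0],[np.sin(a),np.cos(a),0],[0,0,1]])
    for E,col in M:
        for p,q in E:
            a2,b2=[((proj(c,R@w+[x,y,z])[0]+.5-[u0,v0])*k-.5) for w in(p,q)]
            cv2.line(im,tuple(int(round(t*8)) for t in a2),tuple(int(round(t*8)) for t in b2),col,1,cv2.LINE_AA,3)
def base(n,tag,u0,v0,u1,v1,k):
    c=load(n,tag); im=c['img'][v0:v1,u0:u1,::-1]; im=((im/255.)**.45*255).astype('uint8')
    return c,cv2.resize(im,None,fx=k,fy=k,interpolation=cv2.INTER_CUBIC)
E
python3 - <<'E'
from model import *
outs=[]
for n,b in (('side',(358,210,402,260,9)),('top',(278,228,322,264,9))):
    c,im=base(n,'u',*b); draw(im,c,KN,475.3,177,0,104.8,b[0],b[1],b[4]); outs.append(im)
h=max(o.shape[0] for o in outs); outs=[cv2.copyMakeBorder(o,0,h-o.shape[0],0,4,cv2.BORDER_CONSTANT) for o in outs]
cv2.imwrite('pics/mu.png',np.hstack(outs))
b=(305,125,345,200,9)
c,im=base('side','y',*b); draw(im,c,KN,594.7-2.0,12.7+1.5,96.2-6.9,85.5,b[0],b[1],b[4]); draw(im,c,HO,594.4,16.5,46,85.7,b[0],b[1],b[4])
b=(355,185,400,212,9); 
b2=(310,150,340,200,9); c2,i2=base('side','a',*b2); draw(i2,c2,HO,594.4,16.5,46,85.7,b2[0],b2[1],b2[4])
i2=cv2.copyMakeBorder(i2,0,im.shape[0]-i2.shape[0],0,0,cv2.BORDER_CONSTANT)
cv2.imwrite('pics/my.png',cv2.resize(np.hstack([im,i2]),None,fx=.85,fy=.85))
c3,i3=base('top','a',345,180,410,215,11); draw(i3,c3,HO,594.4,16.5,46,85.7,345,180,11); cv2.imwrite('pics/mt.png',i3)
E
```

```text
(no output)
```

View pics/mu.png

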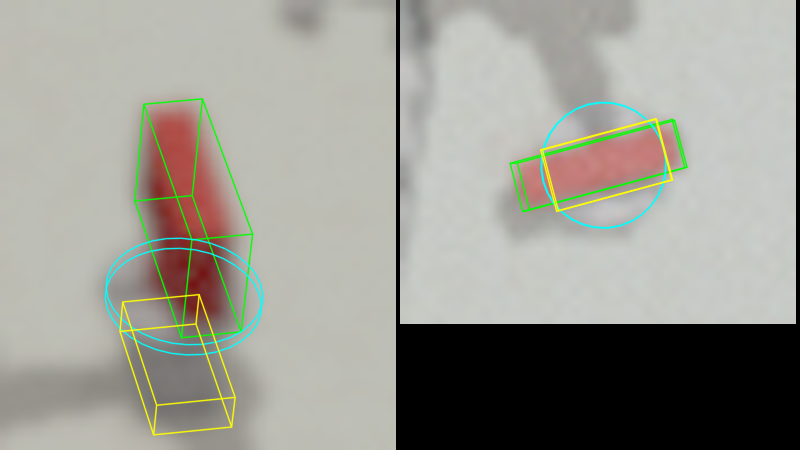

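View pics/my.png

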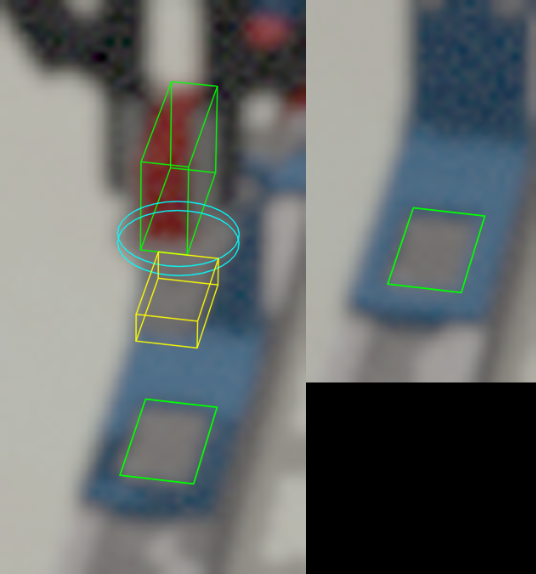

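View pics/mt.png

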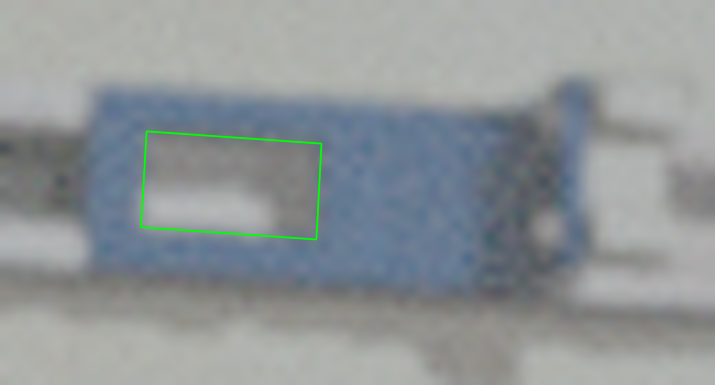

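The model overlays match the knob and hole. I need roughly +2.5 mm in x and y. I'll lower to just above the foot and compare again there.

>>> servo_tool(
  steps=[
    [0.05, 0.002, 0.002, 0.008, 0, 0, 0],
    [0.05, 0.0005, 0.0005, 0.012, 0, 0, 0],
    [0.05, 0, 0, 0.01, 0, 0, 0],
    [0.05, 0, 0, 0.005, 0, 0, 0],
    [0.05, 0, 0, 0, 0, 0, 0],
  ],
)

```text
time: 21.37
ee_pos: [595.1, 17.4, 59.4]
orientation: [[0.075, 0.997, -0.007], [0.997, -0.075, -0.001], [-0.001, -0.007, -1.0]]
force: [-0.6, -0.3, -0.3]
width: 12.3
```

>>> servo_tool(
  steps=[
    [0.05, 0, 0, 0, 0, 0, 0],
    [0.05, 0, 0, 0, 0, 0, 0],
  ],
)

```text
time: 21.53
ee_pos: [597.1, 16.7, 61.5]
orientation: [[0.076, 0.997, -0.002], [0.997, -0.076, -0.001], [-0.001, -0.002, -1.0]]
force: [-0.3, -0.2, -0.8]
width: 12.0
```

```bash
python3 plan.py 597.2 15.2 55 85.7 1
python3 - <<'E'
from model import *
from station import ctrl
snap(ctrl,'side','z1'); s=ctrl.sense(); e=s['ee_pos']; R=s['orientation']; yaw=np.degrees(np.arctan2(R[1,0],R[0,0]))
b=(303,130,353,200,10)
c,im=base('side','z1',*b); i0=im.copy(); draw(im,c,KN,e[0]-2.2,e[1]+1.2,e[2]-6.9,yaw,b[0],b[1],b[4]); draw(im,c,HO,594.8,16.5,46,85.7,b[0],b[1],b[4])
cv2.imwrite('pics/mz.png',cv2.resize(np.hstack([im,i0]),None,fx=.8,fy=.8))
E
```

```text
now [597.1  16.7  61.5] yaw 85.65 q7 0.23 w 12.0 F [-0.3 -0.2 -0.8] t 21.53
[-0.0014, 0.0003, 0.0065] [-0.13, 0.06, -0.05]
```

View pics/mz.png

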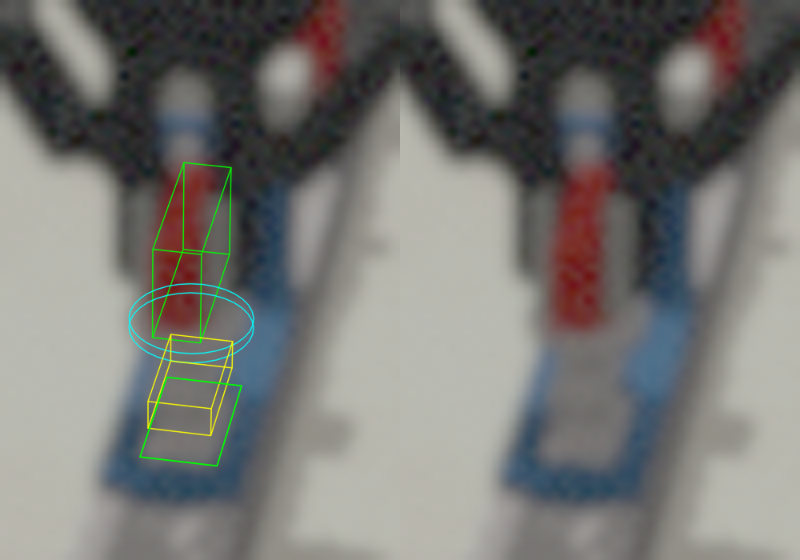

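In the side view the knob lines up with the hole in x and is 1.3 mm too far in +y. I'll correct that and start the insertion, watching the force.

>>> servo_tool(
  steps=[
    [0.05, -0.0013, 0, 0.003, 0, 0, 0],
    [0.05, 0, 0, 0.003, 0, 0, 0],
    [0.05, 0, 0, 0.003, 0, 0, 0],
    [0.05, 0, 0, 0.002, 0, 0, 0],
    [0.05, 0, 0, 0, 0, 0, 0],
  ],
)

```text
time: 22.0
ee_pos: [596.4, 15.6, 50.0]
orientation: [[0.076, 0.997, -0.003], [0.997, -0.076, -0.001], [-0.001, -0.003, -1.0]]
force: [-0.3, -0.7, -0.7]
width: 12.0
```

>>> servo_tool(
  steps=[
    [0.05, 0, 0, 0.002, 0, 0, 0],
    [0.05, 0, 0, 0.002, 0, 0, 0],
    [0.05, 0, 0, 0, 0, 0, 0],
  ],
)

```text
time: 22.25
ee_pos: [596.6, 15.6, 46.1]
orientation: [[0.076, 0.997, -0.003], [0.997, -0.076, -0.001], [-0.001, -0.003, -1.0]]
force: [-0.3, 0.5, -1.1]
width: 12.2
```

```bash
python3 plan.py 597.2 15.4 29.4 85.7 1
python3 - <<'E'
from model import *
from station import ctrl
snap(ctrl,'side','z2'); s=ctrl.sense(); e=s['ee_pos']; R=s['orientation']; yaw=np.degrees(np.arctan2(R[1,0],R[0,0]))
b=(303,130,353,200,10)
c,im=base('side','z2',*b); i0=im.copy(); draw(im,c,KN,e[0]-2.2,e[1]+1.2,e[2]-6.9,yaw,b[0],b[1],b[4]); draw(im,c,HO,594.8,16.5,46,85.7,b[0],b[1],b[4])
cv2.imwrite('pics/mz2.png',cv2.resize(np.hstack([im,i0]),None,fx=.8,fy=.8))
E
```

```text
now [596.6  15.6  46.1] yaw 85.67 q7 0.25 w 12.2 F [-0.3  0.5 -1.1] t 22.25
[-0.0002, 0.0007, 0.0167] [-0.17, 0.05, -0.03]
```

View pics/mz2.png

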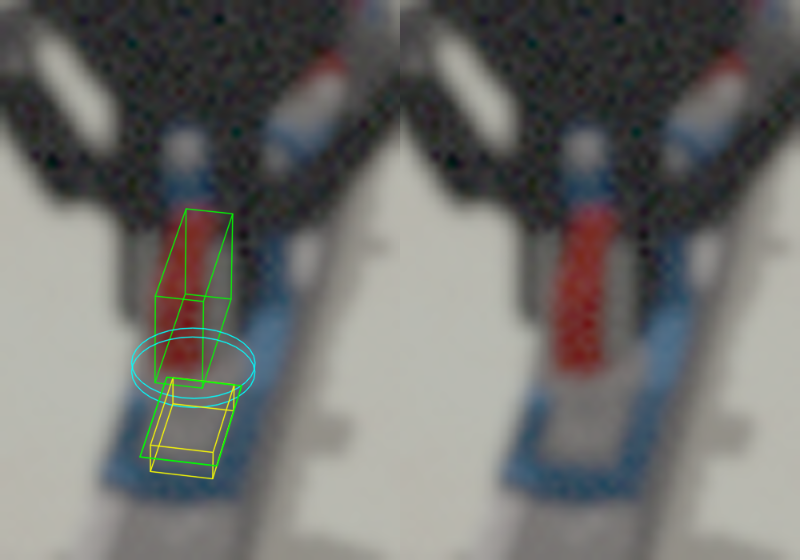

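The head is nominally 7 mm into the hole with no contact force. Continuing.

>>> servo_tool(
  steps=[
    [0.05, 0, 0.0003, 0.002, 0, 0, 0],
    [0.05, 0, 0, 0.002, 0, 0, 0],
    [0.05, 0, 0, 0.002, 0, 0, 0],
    [0.05, 0, 0, 0, 0, 0, 0],
  ],
)

```text
time: 22.63
ee_pos: [596.8, 15.6, 40.1]
orientation: [[0.076, 0.997, -0.003], [0.997, -0.076, -0.001], [-0.001, -0.003, -1.0]]
force: [0.4, -0.4, -0.7]
width: 12.4
```

>>> servo_tool(
  steps=[
    [0.05, 0, 0, 0.002, 0, 0, 0],
    [0.05, 0, 0, 0.002, 0, 0, 0],
    [0.05, 0, 0, 0.002, 0, 0, 0],
    [0.05, 0, 0, 0, 0, 0, 0],
  ],
)

```text
time: 22.97
ee_pos: [596.7, 15.6, 34.0]
orientation: [[0.076, 0.997, -0.003], [0.997, -0.076, -0.001], [-0.001, -0.003, -1.0]]
force: [0.2, -0.5, -0.5]
width: 12.1
```

>>> servo_tool(
  steps=[
    [0.05, 0, 0, 0.0015, 0, 0, 0],
    [0.05, 0, 0, 0.001, 0, 0, 0],
    [0.05, 0, 0, 0, 0, 0, 0],
  ],
)

```text
time: 23.22
ee_pos: [596.9, 15.5, 31.8]
orientation: [[0.076, 0.997, -0.003], [0.997, -0.076, -0.001], [-0.001, -0.003, -1.0]]
force: [-0.5, 0.3, -0.2]
width: 12.4
```

>>> servo_tool(
  steps=[
    [0.05, 0, 0, 0.001, 0, 0, 0],
    [0.05, 0, 0, 0.001, 0, 0, 0],
    [0.05, 0, 0, 0, 0, 0, 0],
  ],
)

```text
time: 23.47
ee_pos: [596.9, 15.5, 29.8]
orientation: [[0.076, 0.997, -0.003], [0.997, -0.076, -0.001], [-0.001, -0.003, -1.0]]
force: [-0.0, -0.4, -0.5]
width: 11.8
```

>>> servo_tool(
  steps=[
    [0.05, 0, 0, 0.001, 0, 0, 0],
    [0.05, 0, 0, 0, 0, 0, 0],
  ],
)

```text
time: 23.63
ee_pos: [597.1, 15.5, 29.5]
orientation: [[0.076, 0.997, -0.002], [0.997, -0.076, -0.0], [-0.0, -0.002, -1.0]]
force: [-0.2, -0.4, 3.8]
width: 12.2
```

```bash
python3 plan.py 597.2 15.4 29.4 85.7 1
python3 - <<'E'
from model import *
from station import ctrl
snap(ctrl,'side','z3'); s=ctrl.sense(); e=s['ee_pos']; R=s['orientation']; yaw=np.degrees(np.arctan2(R[1,0],R[0,0]))
b=(303,130,353,200,10)
c,im=base('side','z3',*b); i0=im.copy(); draw(im,c,KN,594.6,16.6,19.5,yaw,b[0],b[1],b[4])
cv2.imwrite('pics/mz3.png',cv2.resize(np.hstack([im,i0]),None,fx=.8,fy=.8))
E
```

```text
now [597.1  15.5  29.5] yaw 85.65 q7 0.26 w 12.2 F [-0.2 -0.4  3.8] t 23.63
[-0.0001, 0.0001, 0.0001] [-0.14, 0.03, -0.05]
```

View pics/mz3.png

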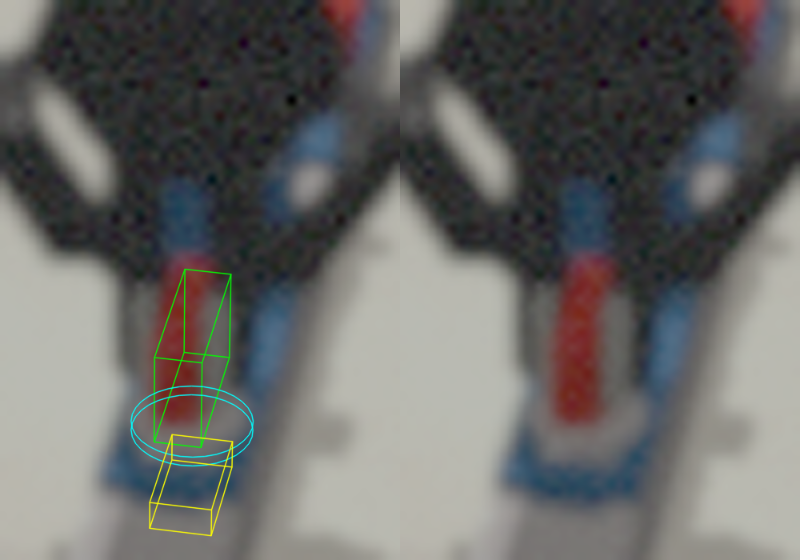

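Seated: contact came at exactly the expected height, ee z 29.5 with 3.8 N. Now the quarter turn about the knob's own axis.

```bash
python3 plan.py 598.2 16.6 29.9 175.7 14
```

```text
now [597.1  15.5  29.5] yaw 85.65 q7 0.26 w 11.8 F [-2.2  0.4  4.5] t 23.68
[0.0001, 0.0001, -0.0] [-0.01, -0.01, -6.43]
[0.0001, 0.0001, -0.0] [-0.01, -0.01, -6.43]
[0.0001, 0.0001, -0.0] [-0.01, -0.01, -6.43]
[0.0001, 0.0001, -0.0] [-0.01, -0.01, -6.43]
[0.0, 0.0001, -0.0] [-0.01, -0.01, -6.43]
[0.0, 0.0001, -0.0] [-0.01, -0.01, -6.43]
[0.0, 0.0001, -0.0] [-0.01, -0.01, -6.43]
[0.0, 0.0001, -0.0] [-0.01, -0.01, -6.43]
[-0.0, 0.0001, -0.0] [-0.01, -0.01, -6.43]
[-0.0, 0.0001, -0.0] [-0.01, -0.01, -6.43]
[-0.0, 0.0001, -0.0] [-0.01, -0.01, -6.43]
[-0.0, 0.0001, -0.0] [-0.01, -0.01, -6.43]
[-0.0001, 0.0001, -0.0] [-0.01, -0.01, -6.43]
[-0.0001, 0.0001, -0.0] [-0.01, -0.01, -6.43]
```

>>> servo_tool(
  steps=[
    [0.05, 0, 0, -0.0008, 0, 0, 0],
    [0.05, 0.0001, 0.0001, 0, 0, 0, -4],
    [0.05, 0.0001, 0.0001, 0, 0, 0, -6],
    [0.05, 0.0001, 0.0001, 0, 0, 0, -6],
    [0.05, 0.0001, 0.0001, 0, 0, 0, -6],
  ],
)

```text
time: 24.1
ee_pos: [597.4, 15.9, 29.6]
orientation: [[-0.308, 0.951, -0.002], [0.951, 0.308, -0.001], [-0.0, -0.003, -1.0]]
force: [1.0, 0.2, -0.6]
width: 12.0
```

>>> servo_tool(
  steps=[
    [0.05, 0, 0.0001, 0, 0, 0, -6],
    [0.05, 0, 0.0001, 0, 0, 0, -6],
    [0.05, 0, 0.0001, 0, 0, 0, -6],
    [0.05, 0, 0.0001, 0, 0, 0, -6],
  ],
)

```text
time: 24.43
ee_pos: [597.8, 16.0, 29.6]
orientation: [[-0.669, 0.744, -0.002], [0.744, 0.669, -0.001], [0.001, -0.002, -1.0]]
force: [0.5, -0.2, -0.8]
width: 12.2
```

```bash
python3 plan.py 598.2 16.6 29.9 175.7 7
python3 - <<'E'
from look import *
look('q1',(290,110,370,200,7),(330,160,420,230,7),None)
print(ctrl.sense()['torque'])
E
```

```text
now [597.8  16.   29.6] yaw 131.95 q7 0.8 w 12.2 F [ 0.5 -0.2 -0.8] t 24.43
[0.0, 0.0001, -0.0] [-0.02, -0.02, -6.25]
[0.0, 0.0001, -0.0] [-0.02, -0.02, -6.25]
[0.0, 0.0001, -0.0] [-0.02, -0.02, -6.25]
[-0.0, 0.0001, -0.0] [-0.02, -0.02, -6.25]
[-0.0, 0.0001, -0.0] [-0.02, -0.02, -6.25]
[-0.0, 0.0001, -0.0] [-0.02, -0.02, -6.25]
[-0.0, 0.0001, -0.0] [-0.02, -0.02, -6.25]
[-0.00646914  0.0011465  -0.00578795]
```

View pics/q1_side_z.png

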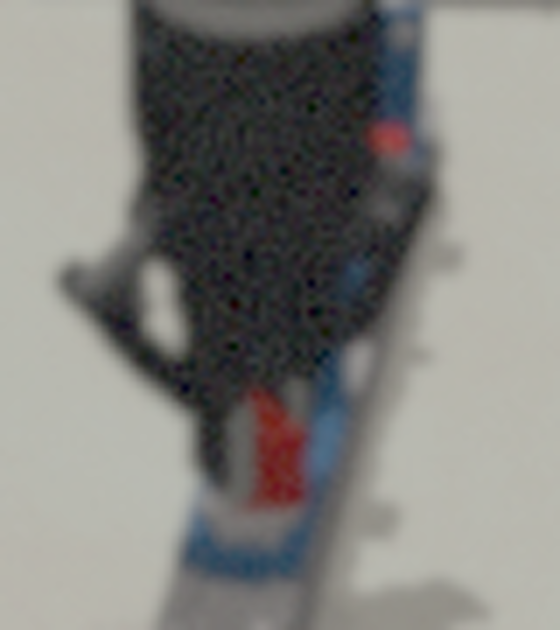

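Turning freely at 46°, with no torque. I'll continue and check for upright contact as the knuckles swing around.

>>> servo_tool(
  steps=[
    [0.05, 0, 0.0001, 0, 0, 0, -6.2],
    [0.05, 0, 0.0001, 0, 0, 0, -6.2],
    [0.05, 0, 0.0001, 0, 0, 0, -6.2],
  ],
)

```text
time: 24.78
ee_pos: [597.9, 16.3, 29.6]
orientation: [[-0.869, 0.494, -0.003], [0.494, 0.869, -0.001], [0.002, -0.002, -1.0]]
force: [0.2, -0.3, -0.4]
width: 12.4
```

>>> servo_tool(
  steps=[
    [0.05, 0, 0.0001, 0, 0, 0, -6.2],
    [0.05, 0, 0.0001, 0, 0, 0, -6.2],
  ],
)

```text
time: 24.95
ee_pos: [598.0, 16.5, 29.6]
orientation: [[-0.955, 0.296, -0.003], [0.296, 0.955, -0.001], [0.002, -0.002, -1.0]]
force: [-0.6, -0.1, -1.3]
width: 11.9
```

>>> servo_tool(
  steps=[
    [0.05, 0, 0.0001, 0, 0, 0, -6.2],
    [0.05, 0, 0.0001, 0, 0, 0, -6.2],
    [0.05, 0, 0, 0, 0, 0, 0],
  ],
)

```text
time: 25.2
ee_pos: [598.0, 16.4, 29.6]
orientation: [[-0.996, 0.087, -0.003], [0.087, 0.996, -0.001], [0.003, -0.001, -1.0]]
force: [-1.1, -0.3, -0.3]
width: 12.3
```

```bash
python3 plan.py 598.2 16.6 29.9 175.7 1
python3 - <<'E'
from look import *
look('q2',(290,110,370,200,7),None,None)
print(ctrl.sense()['torque'])
E
```

```text
now [598.   16.4  29.6] yaw 175.0 q7 1.29 w 12.3 F [-1.1 -0.3 -0.3] t 25.2
[-0.0002, 0.0002, -0.0003] [-0.04, -0.16, -0.7]
[ 0.06311359 -0.0296473  -0.04702086]
```

View pics/q2_side_z.png

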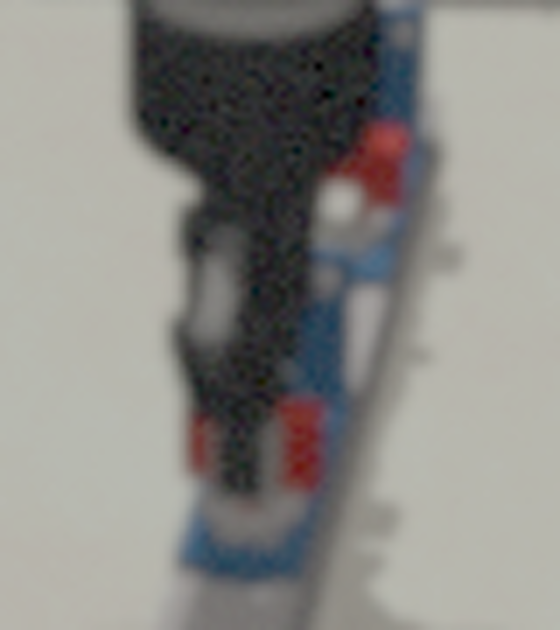

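The wing now lies across the slot with negligible forces. I'll release with a small opening, because the upright is close, then go straight up.

>>> servo_tool(
  steps=[
    [0.05, 0, 0, 0.0002, 0, 0, -0.7],
    [0.15, 0, 0, 0, 0, 0, 0],
    [0.22, 0, 0, 0, 0, 0, 0],
    [0.24, 0, 0, 0, 0, 0, 0],
    [0.24, 0, 0, 0, 0, 0, 0],
  ],
)

```text
time: 25.67
ee_pos: [598.3, 16.9, 29.7]
orientation: [[-0.997, 0.074, -0.002], [0.074, 0.997, -0.001], [0.002, -0.001, -1.0]]
force: [-0.6, -0.9, 0.0]
width: 20.0
```

```bash
python3 plan.py 598.2 16.6 29.9 175.7 1
python3 - <<'E'
from look import *
look('q3',(290,110,370,200,7),None,None)
E
```

```text
now [598.3  16.9  29.7] yaw 175.73 q7 1.3 w 20.0 F [-0.6 -0.9  0. ] t 25.67
[0.0, -0.0003, -0.0002] [-0.05, -0.13, 0.03]
```

View pics/q3_side_z.png

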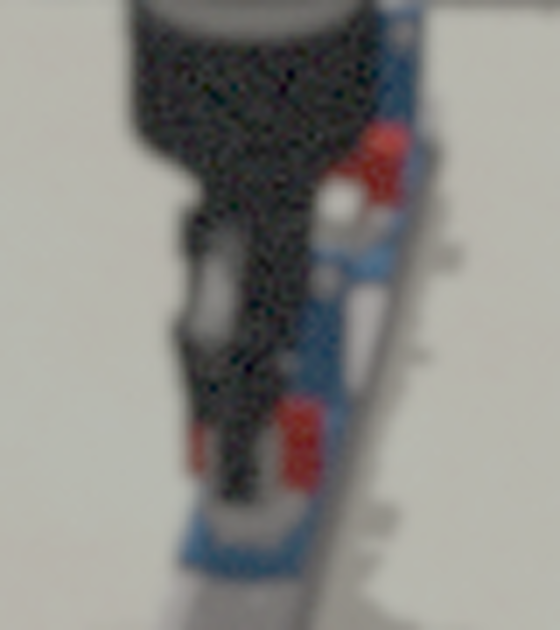

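Released, and the width reads 20 mm. Going straight up.

>>> servo_tool(
  steps=[
    [0.24, 0, 0, -0.004, 0, 0, 0],
    [0.24, 0, 0, -0.008, 0, 0, 0],
    [0.24, 0, 0, -0.015, 0, 0, 0],
    [0.24, 0, 0, -0.02, 0, 0, 0],
    [0.24, 0, 0, -0.025, 0, 0, 0],
  ],
)

```text
time: 26.13
ee_pos: [597.3, 16.7, 102.0]
orientation: [[-0.997, 0.074, -0.005], [0.074, 0.997, -0.001], [0.005, -0.001, -1.0]]
force: [0.8, -0.3, -0.4]
width: 20.5
```

>>> servo_tool(
  steps=[
    [0.24, 0, 0, -0.03, 0, 0, 0],
    [0.24, 0, 0, -0.03, 0, 0, 0],
    [0.24, 0.03, 0, -0.015, 0, 0, 0],
    [0.24, 0.035, 0, 0, 0, 0, 0],
    [0.24, 0.035, 0, 0, 0, 0, 0],
  ],
)

```text
time: 26.55
ee_pos: [499.4, 24.4, 179.1]
orientation: [[-0.997, 0.075, 0.002], [0.075, 0.997, -0.0], [-0.002, 0.0, -1.0]]
force: [-0.1, 0.0, 0.3]
width: 20.5
```

>>> servo_tool(
  steps=[
    [0.24, 0.035, 0, 0, 0, 0, 0],
    [0.24, 0.025, 0, 0, 0, 0, 0],
    [0.24, 0.015, 0, 0, 0, 0, 0],
    [0.24, 0, 0, 0, 0, 0, 0],
    [0.24, 0, 0, 0, 0, 0, 0],
  ],
)

```text
time: 26.97
ee_pos: [424.1, 29.8, 177.8]
orientation: [[-0.997, 0.074, -0.001], [0.074, 0.997, -0.001], [0.001, -0.001, -1.0]]
force: [0.3, 0.5, 0.0]
width: 20.8
```

```bash
python3 - <<'E'
from look import *
look('fin',(290,100,370,200,6),(330,160,420,230,8),None)
print(ctrl.sense()['time'],ctrl.sense()['ee_pos'])
E
```

```text
27.0667 [426.163409    29.9124197  177.77408332]
```

View pics/fin_side_z.png

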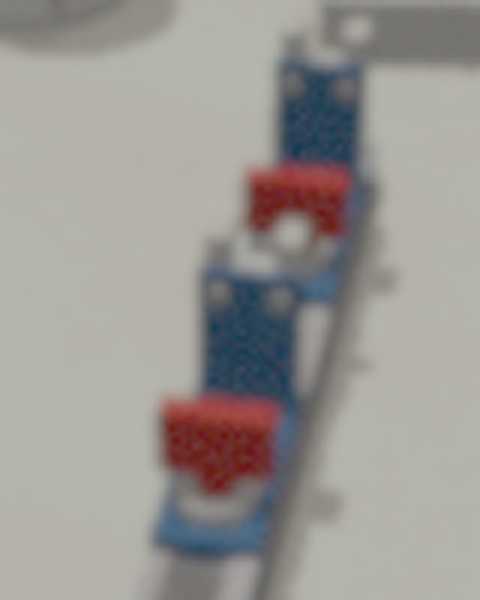

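View pics/fin_top.png

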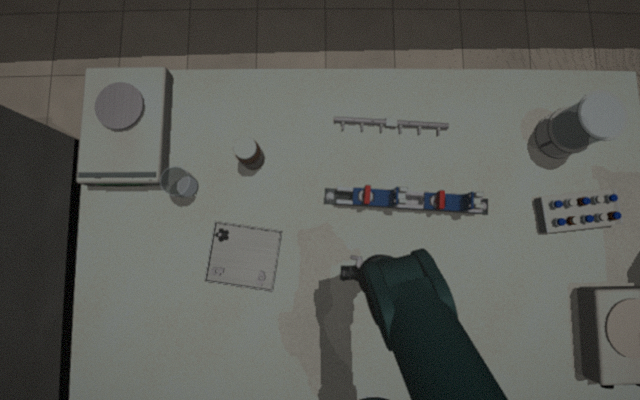

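The loose bracket's knob now matches the done one: across the slot, upright and seated. I'll check that nothing else moved.

```bash
python3 - <<'E'
from h import *
o=[]
for tag in('a','fin'):
    im=cv2.imread(f'pics/{tag}_top.png'); g=lambda x:((x/255.)**.5*255).astype('uint8')
    o.append(np.vstack([cv2.resize(g(im[215:295,200:290]),(400,356),interpolation=cv2.INTER_CUBIC),cv2.resize(g(im[180:220,340:415]),(400,213),interpolation=cv2.INTER_CUBIC)]))
cv2.imwrite('pics/cmp.png',np.hstack(o))
E
```

View pics/cmp.png

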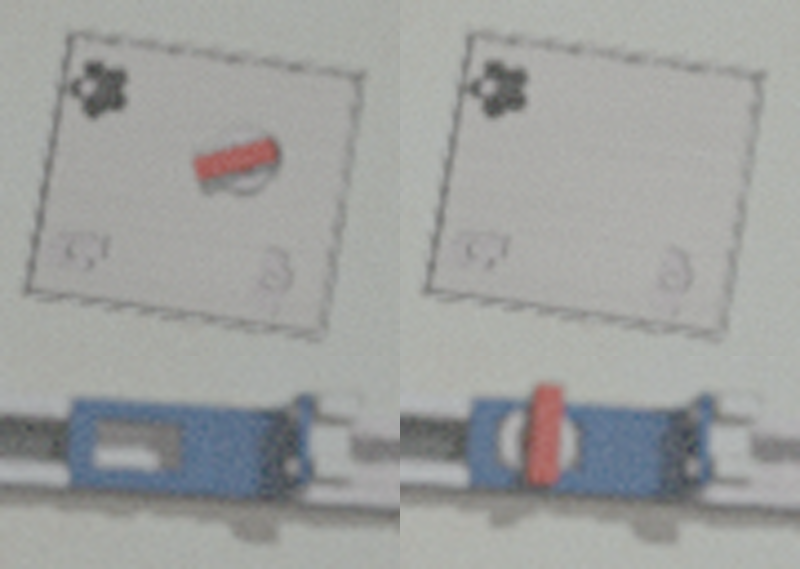

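The bracket, both nuts and the star screw look the same before and after. Handing in.

```bash
python3 -c "
from station import ctrl
print(ctrl.close_job(), ctrl.sense()['time'])"
```

```text
the job is handed in; nothing more can be done
the job is handed in; nothing more can be done
```

The loose bracket is fastened. The red knob went down through its hole and the strut's slot until the washer touched the foot. Contact came at the expected height with 3.8 N. I then turned it 90°, released it, and moved the arm clear. The clock read about 27 s.

**Last checks:** The final pictures show the knob upright across the slot like the one on the other bracket. The bracket, both nuts and the star screw look the same as before. The forces I read stayed under about 5 N. I compared only the tray and the loose bracket closely. The spanner was mostly behind the arm in the last top view, so I did not check it there.

**What went wrong:**
- **Tool length:** The fingertips sit roughly 25–30 mm short of the reported TCP. The pictures and the contacts agreed on this, but it contradicts the stated tool frame. I allowed for it in all later moves.
- **Knocked-over knob:** Before I knew this, my first closing test tipped the knob over in the tray. I picked it up lying down, stood it on free bench, and gripped it again from above, so it did not go straight from tray to hole.

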